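Put the wash bottle away in the drop-front rack

TASK

Put the wash bottle away: pull the rack's front flap all the way down, stand the bottle upright on the rack's floor under its roof, then push the flap fully up again so that it is shut in front of the bottle, without slamming it. Keep the bottle upright all the time and leave the flat tin, the aluminium block and the pliers where they are.

Things in the scene. Friction and masses are not known exactly. Their poses are not given: they have to be found in the camera images.
- rack: Grey sheet-metal bottle rack fixed to the bench, 100 deep, 284 wide, 277 high. Origin: middle of its front edge at bench level; x points level into the rack, away from the robot, y along its width to the left, z up. Clear inside from x = 0 to 90 and y = -132 to 132, the floor at 42 and the roof's underside at 265 above the bench.
- rack_floor (a point): Point on the rack's inner floor (flat black mat, no lip), 46 behind the front edge, in the middle of the width; a good place for the bottle's underside. Does not move with the flap.
- rack_roof (a point): Middle of the front edge of the rack's roof, on its underside, 265 above the bench; the roof and the upper half of the side walls are set back 40 from the rack's front edge and reach to the back. The shut flap's panel reaches up to 142, which leaves a 123 gap below the roof, too low for the upright bottle.
- flap (a joint): Bottom-hinged steel flap on the rack's front, 262 wide, 8 thick, 112 high from the hinge line. 0 rad = upright, shut; grows as its top comes out and down towards the robot; stop at 1.15 (fully open, 66 degrees down, top edge 76 above the bench). Stiff hinge: it stays where it is left, 2 to 5 N at the lug move it; no latch. May start slightly ajar.
- flap_hinge (a point): Middle of the flap's hinge line, which is level along the rack's y: 6 in front of the rack's front edge, 30 above the bench.
- flap_lug (a point): Centre of the flap's black grip lug: a disc 36 across and 16 thick, free above and in front of the middle of the flap's top edge; pinch it across the 16 (along the rack's y); it can turn between the fingers. With the flap shut it is 35 nearer the robot and 142 higher than the hinge, 172 above the bench; it swings about the hinge; fully open it is 56 above the bench.
- bottle: Closed plastic wash bottle with a screw cap, standing on the bench, 172 high; origin at the centre of its underside, z along its axis. To the touch it is a plain round cylinder of 53 diameter up to 158 above its base (it looks narrower above about 105). 0.15 to 0.3 kg.
- tin: Flat round tin, 57 across, 24 high, lying on the bench nearer the robot. Bystander.
- pliers: Pliers lying flat, 150 long, 56 wide, 12 high, nearer the robot. Bystander.
- block: Plain aluminium spacer block, 30 x 50 x 20 high, on the bench nearer the robot than the bottle. Bystander.
Things that resemble listed ones, but are neither listed nor needed, are in the scene too. Several things look just like the bottle: the one meant starts nearest to the robot's base.

How it is judged:
By the outcome, as a careful person would: the job done as asked, in the order asked, and still so for the second after the job is handed in, with the robot touching nothing.
It also fails if it takes over 72 s, if anything falls off the work surface, if the arm or the gripper's body presses on something with over 40 N, if the wrist force passes 120 N, or if a joint passes its speed limit or range.

ROBOT

A 6-joint arm with a two-finger parallel gripper is mounted at the origin on the work surface; the furniture and walls round the work are solid. World frame = base frame: x ahead of the robot, y to its left, z up, the work surface at z = 0. Lengths are in m, angles in rad, forces in N, time in s.
With the tool pointing down it reaches from about 0.375 to 0.9 m from the base axis. Payload 3.1 kg.
Tool frame: the origin (TCP) lies on the centre line of the jaws, within the pads' length; the fingertips stand 19 mm ahead of it and the grasp point (between the pads) is the TCP; z points along the fingers, y is the line along which they close (so a half turn about z gives the same grasp; the last joint's range is limited). The gripper opens to 85 mm and grips with 20 to 120 N. Pads are 22 mm wide; open, the fingers measure 114 mm over their backs; the gripper's body (76 mm by 85 mm) begins 54 mm behind the grasp point. The pads swing forward as they close: fully open they stand 13 mm farther back than shut.
Start: joints at [1.163, 0.527, 1.433, -0, 1.181, -0.178], TCP at [0.142, 0.609, 0.217] pointing down, gripper open.
Joint ranges: [-3.08, 3.08], [-0.75, 2.2], [0.22, 2.44], [-1.43, 4.57], [0, 2.65], [-2.85, 2.85]. Speed limits (rad/s): [2.79, 2.79, 3.14, 3.14, 3.14, 3.14].

INTERFACE

Orientations are given as a unit quaternion [x, y, z, w].
In Python, from station import manip gives the robot as it stands.
- The arm moves only by the tool servo_tool, never from a script. Its argument "rows" is a list that holds one entry, the list of rows, each a list of 7 numbers: the turn, a rotation vector about the tool's x, y, z in degrees, then the shift along the tool's x, y, z in m, then the gripper command: -1 is shut, 1 is fully open, values between are in proportion. In form: [[[wx, wy, wz, tx, ty, tz, jaw], ...]]. A call has 1 to 8 rows; each row shifts and turns the commanded pose from where the row before left it, along the tool's axes as they then stand; what a row does not reach is not made up. A row lasts 1/12 s, in which the tool goes at most 41.7 mm and 7.16 degrees, less where a joint would pass 70% of its speed; a pose out of reach is approached as far as the arm can. A call is refused whole if a number of a shift passes 0.0417 or a number of a turn 7.16, either way. A call with a gripper value outside its range is refused whole. The fingers move at their own pace and stop on an object; "squeeze" is the grip in N (left out, the last holds). Time passes only in rows, so rows that do not move let the fingers close. It gives the time, the measured TCP pose, the force, the opening and the grip force at its end, in the units of the state.
- manip.sense(): the state, without advancing time (a new reading comes with each control period).
- manip.snapshot(name): name is "side" or "top" or "wrist"; returns the picture (400x640x3 uint8, blue, green, red); there is no depth.
- manip.camera_info(name): a dict with "K" (3x3 intrinsics, pixels), "camera_from_world" (4x4, takes a point from world to camera coordinates). Camera axes: x right, y down, z forward; pixel columns grow to the right and rows downward; lengths in m; the calibration is good to about 2 mm. A picture is of the moment at which its call begins: read the wrist's pose just before it. camera_info takes no time and is no camera call; for the wrist camera it gives the pose at the moment of the call.
- manip.sign_off(): hands the job in; it is judged then, once.
The state is a dict: "t": time; "q": joint angles; "qd": joint speeds; "tau": joint torques, N m; "tcp_pos": TCP position; "tool_rot": TCP orientation; "force": force on the tool from outside, world axes, zero at the start; "ft_torque": the same for the moment, N m; "finger_gap": opening from 0.0 (shut) to 1.0 (fully open); "gripper_force": force on a finger pad.
Only numpy, scipy, OpenCV 4.12 (cv2) and the standard library are available. Lean on these libraries where they do the work, as an engineer would, in place of code of your own. Each camera call takes 0.05 s, during which the arm holds its last target. There are 200 camera calls.

## Working session

There is one attempt and no reset: what is moved stays moved. The work goes in short steps, Python scripts to look and compute and a tool call to move; the robot and the scene stay as the last step left them, time stands still between calls to the robot, and variables do not carry over. Pictures are saved under pics/ and viewed, at most 10 in all, crops included, and the job is handed in when it is done.

Besides the shell and the picture viewer there is one more tool, called after "Call:" as name(argument=value, ...) on one line, values as JSON. servo_tool: Moves the arm, as the interface text tells. Its arguments: {"type":"object","properties":{"rows":{"type":"array","items":{"type":"array","items":{"type":"array","items":{"type":"number"}}}},"squeeze":{"type":"number"}},"required":["rows"]}

```bash
mkdir -p pics
cat > h.py <<'E'
import numpy as np, cv2
from station import manip
from scipy.spatial.transform import Rotation as R
def ray(n,u,v,info=None):
    c=info or manip.camera_info(n);K=np.array(c["K"]);T=np.array(c["camera_from_world"])
    d=T[:3,:3].T@np.linalg.inv(K)@[u,v,1];o=-T[:3,:3].T@T[:3,3];return o,d
def onz(n,u,v,z,info=None):
    o,d=ray(n,u,v,info);return o+d*(z-o[2])/d[2]
def proj(n,p,info=None):
    c=info or manip.camera_info(n);K=np.array(c["K"]);T=np.array(c["camera_from_world"])
    q=K@(T[:3,:3]@np.array(p)+T[:3,3]);return q[:2]/q[2]
def two(n1,p1,n2,p2):
    o1,d1=ray(n1,*p1);o2,d2=ray(n2,*p2);A=np.stack([d1,-d2],1)
    s=np.linalg.lstsq(A,o2-o1,rcond=None)[0];a=o1+s[0]*d1;b=o2+s[1]*d2;return (a+b)/2,np.linalg.norm(a-b)
E
python3 - <<'E'
from h import *
for n in("side","top"):
    cv2.imwrite(f"pics/{n}0.png",manip.snapshot(n))
    o,_=ray(n,320,200);print(n,o.round(3),manip.camera_info(n)["K"][0][0])
s=manip.sense();print(s["tcp_pos"],R.from_quat(s["tool_rot"]).as_matrix().round(3).tolist(),s["t"],s["finger_gap"])
E
```

```text
side [ 0.539 -0.586  0.736] 381.1097657843156
top [0.33  0.067 1.354] 477.14152472279966
[0.14147095 0.60809086 0.21654546] [[-0.974, 0.227, -0.001], [0.227, 0.974, -0.002], [0.0, -0.002, -1.0]] 0.1 0.9946402342520435
```

View pics/side0.png

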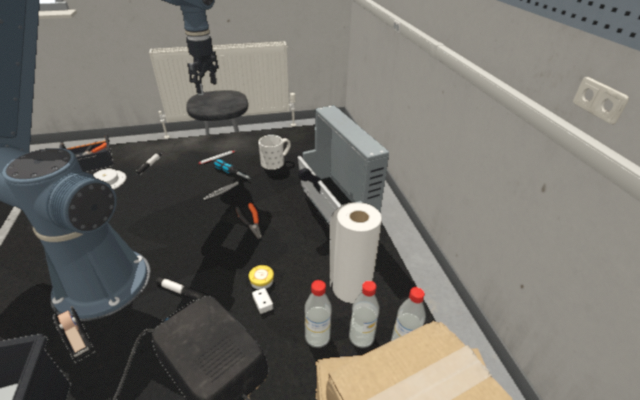

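View pics/top0.png

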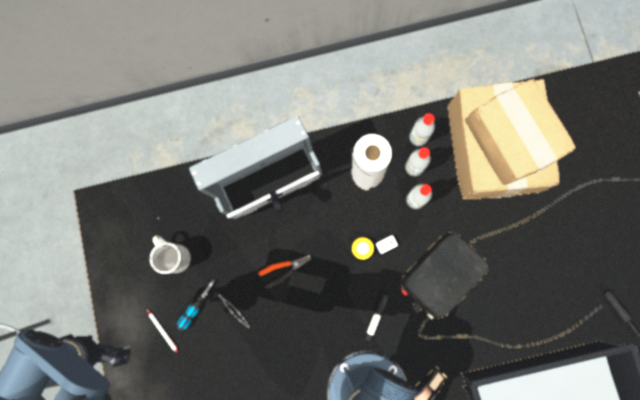

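The side view shows the rack at about (345,165) and bottles with caps at (319,288), (369,288) and (416,295). In the top view the same caps are at (425,189), (424,154) and (428,118), the robot base at about (367,380), and the rack spans (195..320, 120..215). The bottle at top (425,189) = side (319,288) is nearest the base, so it fits the description. I'll confirm that and measure the rack in enlarged crops.

Run:
```python
from h import *
t=cv2.imread("pics/top0.png");s=cv2.imread("pics/side0.png")
a=cv2.resize(t[105:230,180:445],None,fx=3,fy=3,interpolation=cv2.INTER_CUBIC)
cv2.imwrite("pics/c1.png",a)
b=cv2.resize(s[95:235,285:395],None,fx=4,fy=4,interpolation=cv2.INTER_CUBIC)
cv2.imwrite("pics/c2.png",b)
def caps(im,roi):
    x,y,w,h=roi;h_=cv2.cvtColor(im[y:y+h,x:x+w],cv2.COLOR_BGR2HSV)
    m=(((h_[...,0]<6)|(h_[...,0]>172))&(h_[...,1]>150)&(h_[...,2]>90)).astype(np.uint8)
    n,_,st,c=cv2.connectedComponentsWithStats(m)
    return [(c[i]+[x,y],st[i,4]) for i in range(1,n) if st[i,4]>20]
ct=caps(t,(400,90,45,130));cs=caps(s,(290,270,150,60));print(ct,cs)
for c,_ in ct:
  for d,_ in cs:
    p,e=two("top",c,"side",d)
    if e<.02: print(c.round(1),d.round(1),p.round(4),e.round(4))
  print(onz("top",*c,.165).round(3))
```

```text
[(array([428.71287129, 117.91089109]), np.int32(101)), (array([424.15306122, 151.93877551]), np.int32(98)), (array([425.86956522, 188.90217391]), np.int32(92))] [(array([317.98989899, 287.07575758]), np.int32(198)), (array([369.16374269, 287.84795322]), np.int32(171)), (array([416.00546448, 294.3715847 ]), np.int32(183))]
[428.7 117.9] [416.  294.4] [ 0.7134 -0.1361  0.167 ] 0.0056
[ 0.717 -0.137  0.165]
[424.2 151.9] [369.2 287.8] [ 0.6263 -0.1247  0.1663] 0.0023
[ 0.628 -0.125  0.165]
[425.9 188.9] [318.  287.1] [ 0.5309 -0.1286  0.1684] 0.0033
[ 0.533 -0.129  0.165]
```

View pics/c1.png

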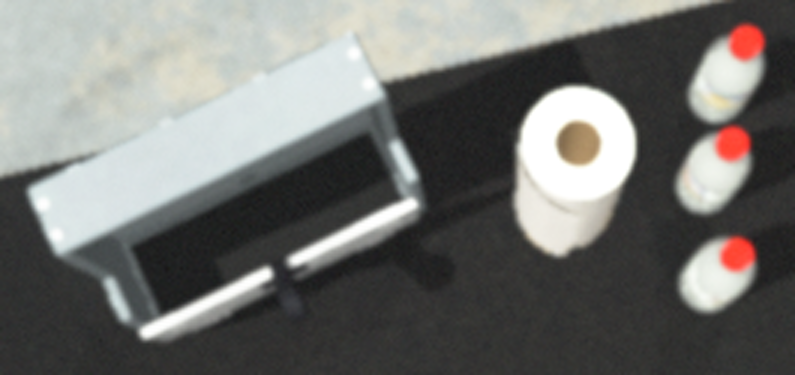

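View pics/c2.png

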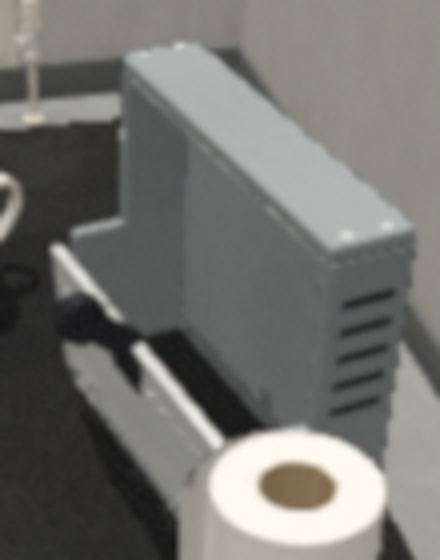

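The top crop shows three bottles, and the lowest at crop (735,255) (full image (425,189)) is nearest the base: it is the one. The rack's roof corners are at crop (62,255), (383,98), (30,188) and (352,35), and the lug at about (288,292). The side crop shows the flap nearly shut and the lug at about (82,316).

```bash
cat >> h.py <<'E'
def rackpt(x,y,z):
    import json;d=json.load(open("rack.json"));O=np.array(d["o"]);a=d["a"]
    return np.array([O[0]+x*np.cos(a)-y*np.sin(a),O[1]+x*np.sin(a)+y*np.cos(a),z])
def lug(t):  # hinge at x=-.006,z=.03; shut offset (-.035,.142)
    r=np.hypot(.035,.142);b=np.arctan2(.035,.142)+t
    return rackpt(-.006-r*np.sin(b),0,.03+r*np.cos(b))
E
python3 - <<'E'
from h import *
import json
P=[onz("top",u/3+180,v/3+105,.277) for u,v in[(62,255),(383,98),(30,188),(352,35)]]
fl,fr,bl,br=P
print(np.round(P,4).tolist(),np.linalg.norm(fl-fr),np.linalg.norm(fl-bl),np.linalg.norm(fr-br))
w=(fl-fr)+(bl-br);w/=np.linalg.norm(w) # rack y
a=np.arctan2(-w[0],w[1]);x=np.array([np.cos(a),np.sin(a),0])
c=sum(P)/4; O=c-x*.07;print("origin",O,"yaw deg",np.degrees(a))
json.dump(dict(o=[O[0],O[1]],a=float(a)),open("rack.json","w"))
p,e=two("top",(288/3+180,290/3+105),"side",(80/4+285,317/4+95));print("lug tri",p,e)
for t in(0,.1,.2,1.15):print(t,lug(t).round(4),(proj("top",lug(t))-[180,105])*3,(proj("side",lug(t))-[285,95])*4)
for y in(-.131,.131):print((proj("top",rackpt(-.006,y,.142))-[180,105])*3)
q=rackpt(.046,0,.042);print("floor",q)
E
```

```text
[[0.5016, 0.4069, 0.277], [0.6298, 0.1619, 0.277], [0.554, 0.4354, 0.277], [0.6801, 0.1878, 0.277]] 0.27648436198844084 0.059652962703961566 0.05661148233669102
origin [0.52916846 0.26588419 0.277     ] yaw deg 27.305294876085338
lug tri [0.48732266 0.24552966 0.16688402] 0.011441341097213613
0 [0.4927 0.2471 0.172 ] [286.637935   289.45601683] [ 96.77898018 307.69675592]
0.1 [0.4803 0.2407 0.1678] [294.36120262 304.95909929] [ 77.36929933 317.95584406]
0.2 [0.4683 0.2345 0.1622] [302.03320455 320.08213296] [ 58.6058207  329.80776824]
1.15 [0.396  0.1971 0.0561] [355.61248856 413.8571027 ] [-48.25241259 486.06535195]
[411.20919617 192.22604723]
[137.72305534 324.54509844]
floor [0.5700429  0.28698584 0.042     ]
```

Call:
servo_tool(rows=[[[0, 0, -6.7, 0, 0, -0.005, 1], [0, 0, -6.7, 0, 0, -0.005, 1], [0, 0, -6.7, 0, 0, -0.005, 1], [0, 0, -6.7, 0, 0, -0.005, 1], [0, 0, -6.7, 0, 0, -0.005, 1], [0, 0, -6.7, 0, 0, -0.005, 1], [0, 0, 0, -0.0117, -0.04, 0, 1], [0, 0, 0, -0.0117, -0.04, 0, 1]]])

```text
t: 0.77
tcp_pos: [0.1982, 0.5486, 0.2472]
tool_rot: [-0.237, 0.972, 0.0, 0.0]
force: [0.7, -0.1, 0.3]
finger_gap: 1.003
gripper_force: 0.0
```

Call:
servo_tool(rows=[[[0, 0, 0, -0.0117, -0.04, 0, 1], [0, 0, 0, -0.0117, -0.04, 0, 1], [0, 0, 0, -0.0117, -0.04, 0, 1], [0, 0, 0, -0.0117, -0.04, 0, 1], [0, 0, 0, -0.0117, -0.04, 0, 1], [0, 0, 0, -0.0117, -0.04, 0, 1], [0, 0, 0, -0.0117, -0.04, 0, 1], [0, 0, 0, -0.0117, -0.04, 0, 1]]])

```text
t: 1.43
tcp_pos: [0.4287, 0.3041, 0.2472]
tool_rot: [-0.234, 0.972, -0.0, -0.0]
force: [0.4, -0.2, -0.1]
finger_gap: 0.999
gripper_force: 0.0
```

Call:
servo_tool(rows=[[[0, 0, 0, -0.0117, -0.04, 0, 1], [0, 0, 0, -0.0117, -0.04, 0, 1], [0, 0, 0, 0, 0, 0, 1]]])

```text
t: 1.68
tcp_pos: [0.4912, 0.2401, 0.2473]
tool_rot: [-0.231, 0.973, -0.002, 0.002]
force: [0.1, 0.3, -0.0]
finger_gap: 0.998
gripper_force: 0.0
```

```bash
cat >> h.py <<'E'
def to(p,pr=True):
    s=manip.sense();M=R.from_quat(s["tool_rot"]).as_matrix()
    d=M.T@(np.array(p)-s["tcp_pos"])
    if pr:print("tool shift to",np.round(p,4),"=",d.round(4))
    return d
def st():
    s=manip.sense();print("t",round(s["t"],2),"tcp",np.round(s["tcp_pos"],4),"F",np.round(s["force"],1),"gap",round(s["finger_gap"],3),"gf",round(s["gripper_force"],1),"q",np.round(s["q"],2));print(R.from_quat(s["tool_rot"]).as_matrix().round(3).tolist())
E
python3 - <<'E'
from h import *
st();i=manip.camera_info("wrist");cv2.imwrite("pics/w1.png",manip.snapshot("wrist"))
s=manip.sense();M=R.from_quat(s["tool_rot"]).as_matrix();o,d=ray("wrist",320,200,i)
print("cam in tool",M.T@(o-s["tcp_pos"]),M.T@d)
for t in(0,.05,.1):print(t,proj("wrist",lug(t),i)); to(lug(t))
E
```

```text
t 1.68 tcp [0.4912 0.2401 0.2473] F [ 0.1  0.3 -0. ] gap 0.998 gf 0.0 q [ 0.25  0.39  1.6  -0.    1.16 -1.78]
[[-0.893, -0.449, 0.005], [-0.449, 0.893, -0.002], [-0.003, -0.004, -1.0]]
cam in tool [ 0.07930995 -0.00349727 -0.15784527] [-0.31265036 -0.01197814  0.9498408 ]
0 [331.30073287 210.95257367]
tool shift to [0.4927 0.2471 0.172 ] = [-0.0062  0.0022  0.075 ]
0.05 [331.21869112 201.44055733]
tool shift to [0.4865 0.2438 0.1701] = [0.0009 0.0021 0.0769]
0.1 [331.12737639 191.89774455]
tool shift to [0.4803 0.2407 0.1678] = [0.0078 0.0021 0.0792]
```

View pics/w1.png

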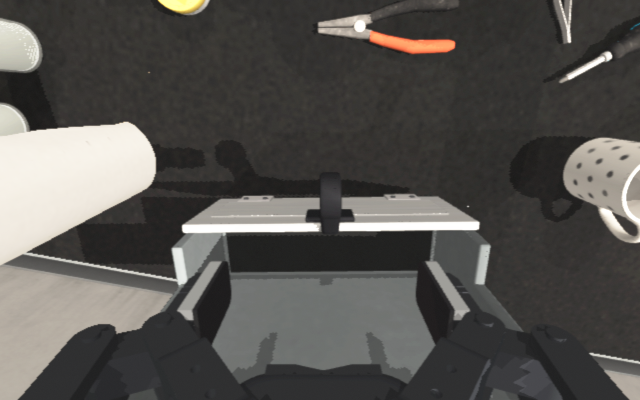

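The wrist view shows the lug centred at about (331,200), which matches a flap about 0.05 rad ajar. I'll descend and pinch it.

Call:
servo_tool(rows=[[[0, 0, 0, 0, 0.001, 0.025, 1], [0, 0, 0, 0.001, 0.001, 0.025, 1], [0, 0, 0, 0, 0, 0.02, 1], [0, 0, 0, 0, 0, 0.007, 0.3], [0, 0, 0, 0, 0, 0, -0.3], [0, 0, 0, 0, 0, 0, -0.8], [0, 0, 0, 0, 0, 0, -1], [0, 0, 0, 0, 0, 0, -1]]], squeeze=30)

```text
t: 2.4
tcp_pos: [0.4843, 0.2473, 0.1718]
tool_rot: [-0.234, 0.972, 0.0, 0.001]
force: [0.3, 0.0, 0.2]
finger_gap: 0.298
gripper_force: 0.0
```

Call:
servo_tool(rows=[[[0, 0, 0, 0, 0, 0, -1], [0, 0, 0, 0, 0, 0, -1], [0, 0, 0, 0, 0, 0, -1], [0, 0, 0, 0, 0, 0, -1]]])

```text
t: 2.73
tcp_pos: [0.485, 0.2469, 0.1721]
tool_rot: [-0.234, 0.972, -0.0, 0.002]
force: [0.2, -1.3, 6.3]
finger_gap: 0.003
gripper_force: 3.2
```

Run:
```python
from h import *
st()
for t in(0.05,.2,.35,.5,.65,.8,.95,1.05,1.15):to(lug(t))
```

```text
t 2.73 tcp [0.485  0.2469 0.1721] F [ 0.2 -1.3  6.3] gap 0.003 gf 3.2 q [ 0.27  0.48  1.69 -0.    0.97 -1.78]
[[-0.89, -0.455, 0.004], [-0.455, 0.89, 0.001], [-0.004, -0.001, -1.0]]
tool shift to [0.4865 0.2438 0.1701] = [ 0.0001 -0.0034  0.002 ]
tool shift to [0.4683 0.2345 0.1622] = [ 0.0206 -0.0035  0.0098]
tool shift to [0.4514 0.2257 0.1514] = [ 0.0397 -0.0035  0.0206]
tool shift to [0.4361 0.2178 0.1378] = [ 0.057  -0.0036  0.034 ]
tool shift to [0.4227 0.2109 0.1219] = [ 0.072  -0.0036  0.05  ]
tool shift to [0.4117 0.2052 0.1038] = [ 0.0846 -0.0037  0.0679]
tool shift to [0.4031 0.2008 0.0841] = [ 0.0943 -0.0037  0.0876]
tool shift to [0.3989 0.1986 0.0703] = [ 0.099  -0.0037  0.1014]
tool shift to [0.396  0.1971 0.0561] = [ 0.1024 -0.0037  0.1156]
```

Run:
```python
from h import *
i=manip.camera_info("wrist");a=manip.snapshot("wrist");b=manip.snapshot("side")
st()
o=np.hstack([cv2.resize(a,(480,300)),cv2.resize(b[130:220,280:366],(287,300),interpolation=cv2.INTER_CUBIC)]);cv2.imwrite("pics/w2.png",o)
print(proj("wrist",lug(.05),i)*.75)
```

```text
t 2.83 tcp [0.485  0.2469 0.1721] F [ 0.6 -1.4  6.3] gap -0.004 gf 3.2 q [ 0.27  0.48  1.69 -0.    0.97 -1.78]
[[-0.89, -0.455, 0.004], [-0.455, 0.89, 0.001], [-0.004, -0.001, -1.0]]
[238.37322194 186.92793695]
```

View pics/w2.png

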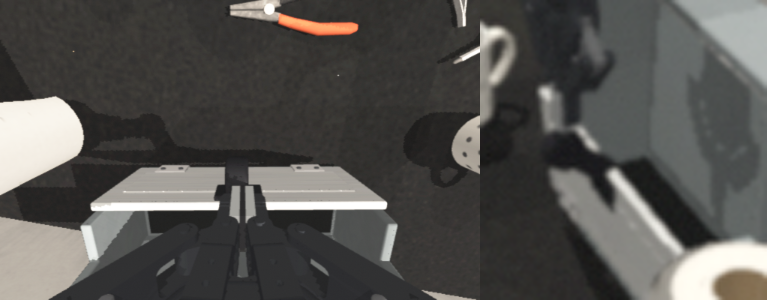

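Run:
```python
from h import *
s=manip.sense();M=R.from_quat(s["tool_rot"]).as_matrix()
i=manip.camera_info("wrist");a=manip.snapshot("wrist");cv2.imwrite("pics/w3.png",a[180:300,100:540])
K=np.array(i["K"]);T=np.array(i["camera_from_world"]);print(K[0,0])
# panel top edge in w2 (300-scale): (93,206),(386,204)
for u,v in((93/.75,206/.75),(386/.75,204/.75)):
    print(onz("wrist",u,v,.142,i).round(4), onz("wrist",u,v,.138,i).round(4))
for y in(.131,-.131):
  for t in(0,.1,.2):
    print(y,t,(proj("wrist",rackpt(-.006-.112*np.sin(t),y,.03+.112*np.cos(t)),i)*.75).round(0),rackpt(-.006-.112*np.sin(t),y,0).round(4))
for y in(.1,-.1):print("hinge",proj("wrist",rackpt(-.006,y,.03),i)*.75)
print("tip",proj("wrist",s["tcp_pos"]+M[:,2]*.019,i)*.75,"tcp",proj("wrist",s["tcp_pos"],i)*.75)
for t in (0,.1,.2):print((proj("side",lug(t))),proj("wrist",lug(t),i)*.75)
```

```text
323.02913608377384
[0.5745 0.144  0.142 ] [0.578  0.1426 0.138 ]
[0.4552 0.3732 0.142 ] [0.4561 0.3766 0.138 ]
0.131 0 [386. 214.] [0.4637 0.3795 0.    ]
0.131 0.1 [388. 203.] [0.4538 0.3744 0.    ]
0.131 0.2 [389. 191.] [0.444  0.3693 0.    ]
-0.131 0 [ 93. 215.] [0.5839 0.1467 0.    ]
-0.131 0.1 [ 91. 204.] [0.574  0.1416 0.    ]
-0.131 0.2 [ 90. 192.] [0.5642 0.1365 0.    ]
hinge [315.30437484 166.88421657]
hinge [165.35203557 167.46251282]
tip [242.92642308 177.37283222] tcp [243.01954998 188.35320627]
[309.19474505 171.92418898] [238.42244546 196.8210284 ]
[304.34232483 174.48896101] [238.33299883 176.92170756]
[299.65145518 177.45194206] [238.27943341 156.91323468]
```

Run:
```python
import cv2
a=cv2.imread("pics/w3.png");cv2.imwrite("pics/w4.png",cv2.resize(a[10:110,130:330],None,fx=4,fy=4,interpolation=cv2.INTER_CUBIC))
```

```text
(no output)
```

View pics/w4.png

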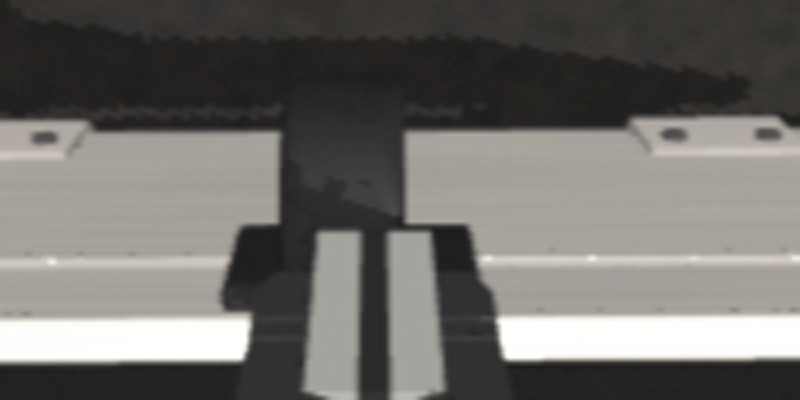

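The crop shows the closed fingertips at about (375,235). They sit on or behind the lug disc (285..405, 85..225), over its wider bracket, so the disc was missed. I'll open, move toward the robot and lower, then close again.

Call:
servo_tool(rows=[[[0, 0, 0, 0, 0, -0.005, 0], [0, 0, 0, 0, 0, -0.005, 0.3], [0, 0, 0, 0, 0, 0, 0.3], [0, 0, 0, 0, 0, 0, 0.3], [0, 0, 0, 0.005, -0.003, 0, 0.3], [0, 0, 0, 0.005, 0, 0, 0.3], [0, 0, 0, 0, 0, 0, 0.3], [0, 0, 0, 0, 0, 0, 0.3]]])

```text
t: 3.55
tcp_pos: [0.4752, 0.2392, 0.1802]
tool_rot: [-0.234, 0.972, 0.0, -0.001]
force: [-0.6, -0.5, 0.5]
finger_gap: 0.652
gripper_force: 0.0
```

Call:
servo_tool(rows=[[[0, 0, 0, 0, 0, 0.008, 0.3], [0, 0, 0, 0, 0, 0.008, 0.3], [0, 0, 0, 0, 0, 0.004, 0.3], [0, 0, 0, 0, 0, 0, 0], [0, 0, 0, 0, 0, 0, -0.3], [0, 0, 0, 0, 0, 0, -0.5], [0, 0, 0, 0, 0, 0, -0.7], [0, 0, 0, 0, 0, 0, -0.8]]])

```text
t: 4.22
tcp_pos: [0.4768, 0.2383, 0.1606]
tool_rot: [-0.235, 0.972, -0.001, 0.001]
force: [1.9, -4.7, -1.8]
finger_gap: 0.177
gripper_force: 32.2
```

Call:
servo_tool(rows=[[[0, 0, 0, 0, 0, 0, -1], [0, 0, 0, 0, 0, 0, -1], [0, 0, 0, 0, 0, 0, -1], [0, 0, 0, 0, 0, 0, -1]]])

```text
t: 4.55
tcp_pos: [0.4768, 0.2383, 0.1606]
tool_rot: [-0.235, 0.972, -0.001, 0.001]
force: [2.5, -5.0, -0.1]
finger_gap: 0.174
gripper_force: 32.2
```

Run:
```python
from h import *
st()
for t in(0.05,0.1):to(lug(t))
```

```text
t 4.55 tcp [0.4768 0.2383 0.1606] F [ 2.5 -5.  -0.1] gap 0.174 gf 32.2 q [ 0.26  0.48  1.72 -0.    0.94 -1.79]
[[-0.89, -0.456, 0.002], [-0.456, 0.89, -0.002], [-0.001, -0.003, -1.0]]
tool shift to [0.4865 0.2438 0.1701] = [-0.0111  0.0005 -0.0094]
tool shift to [0.4803 0.2407 0.1678] = [-0.0042  0.0005 -0.0072]
```

Run:
```python
from h import *
s=manip.sense();h=rackpt(-.006,0,.03);p=np.array(s["tcp_pos"])
ax=rackpt(1,0,0)-rackpt(0,0,0)
d=p-h;fx=d@ax;fz=d[2];r=np.hypot(fx,fz);b=np.arctan2(-fx,fz);print("r",r,"b",b)
pr=None;M=R.from_quat(s["tool_rot"]).as_matrix()
for t in np.linspace(0,1.1,13):
    q=p+ax*(-r*np.sin(b+t)-fx)+np.array([0,0,r*np.cos(b+t)-fz])
    if pr is not None:print(round(t,3),(M.T@(q-pr)).round(4),q.round(4))
    pr=q
```

```text
r 0.1410528685551175 b 0.38666097154217116
0.092 [ 0.0117 -0.      0.0054] [0.4664 0.2329 0.1552]
0.183 [ 0.0112 -0.      0.0065] [0.4564 0.2278 0.1488]
0.275 [ 0.0106 -0.      0.0075] [0.4471 0.2229 0.1413]
0.367 [ 0.0098 -0.      0.0084] [0.4383 0.2184 0.1329]
0.458 [ 0.009  -0.      0.0093] [0.4303 0.2143 0.1236]
0.55 [0.0081 0.     0.01  ] [0.4231 0.2106 0.1136]
0.642 [0.0072 0.     0.0107] [0.4167 0.2073 0.1028]
0.733 [0.0062 0.     0.0114] [0.4112 0.2045 0.0915]
0.825 [0.0051 0.     0.0119] [0.4067 0.2021 0.0796]
0.917 [0.004  0.     0.0123] [0.4032 0.2003 0.0673]
1.008 [0.0028 0.     0.0126] [0.4007 0.199  0.0547]
1.1 [0.0017 0.     0.0128] [0.3992 0.1982 0.0419]
```

Call:
servo_tool(rows=[[[0, 0, 0, 0.006, 0, 0.0025, -1], [0, 0, 0, 0.0057, 0, 0.003, -1], [0, 0, 0, 0.0056, 0, 0.0032, -1], [0, 0, 0, 0.0056, 0, 0.0033, -1], [0, 0, 0, 0.0106, 0, 0.0075, -1], [0, 0, 0, 0.0098, 0, 0.0084, -1], [0, 0, 0, 0.009, 0, 0.0093, -1], [0, 0, 0, 0, 0, 0, -1]]])

```text
t: 5.22
tcp_pos: [0.4268, 0.2125, 0.1235]
tool_rot: [-0.235, 0.972, -0.002, -0.002]
force: [-2.3, -12.1, 7.2]
finger_gap: 0.17
gripper_force: 38.2
```

Call:
servo_tool(rows=[[[0, 0, 0, 0.0081, 0, 0.01, -1], [0, 0, 0, 0.0072, 0, 0.0107, -1], [0, 0, 0, 0.0062, 0, 0.0114, -1], [0, 0, 0, 0.0051, 0, 0.0119, -1], [0, 0, 0, 0.004, 0, 0.0123, -1], [0, 0, 0, 0, 0, 0, -1]]])

```text
t: 5.72
tcp_pos: [0.3953, 0.1963, 0.0657]
tool_rot: [-0.236, 0.972, -0.003, -0.008]
force: [-4.3, -26.0, 6.3]
finger_gap: 0.176
gripper_force: 50.3
```

Call:
servo_tool(rows=[[[0, 0, 0, 0.0028, 0, 0.0126, -1], [0, 0, 0, 0.001, 0, 0.006, -1], [0, 0, 0, 0.0005, 0, 0.004, -1], [0, 0, 0, 0, 0, 0, -1]]])

```text
t: 6.05
tcp_pos: [0.3898, 0.1936, 0.0435]
tool_rot: [-0.236, 0.972, -0.003, -0.01]
force: [-5.5, -32.0, 5.8]
finger_gap: 0.176
gripper_force: 55.5
```

Call:
servo_tool(rows=[[[0, 0, 0, 0.004, -0.003, 0, -1], [0, 0, 0, 0.003, -0.003, 0.002, -1], [0, 0, 0, 0, 0, 0.003, -1], [0, 0, 0, 0, 0, 0, -1]]])

```text
t: 6.38
tcp_pos: [0.3891, 0.1926, 0.0389]
tool_rot: [-0.233, 0.972, 0.002, -0.004]
force: [-8.6, 12.5, 0.8]
finger_gap: 0.179
gripper_force: 55.1
```

Run:
```python
from h import *
st()
for t in(1.1,1.15):to(lug(t))
i=manip.camera_info("wrist");a=manip.snapshot("wrist");b=manip.snapshot("side")
cv2.imwrite("pics/w5.png",np.hstack([cv2.resize(a,(480,300)),cv2.resize(b[130:250,270:385],(287,300),interpolation=cv2.INTER_CUBIC)]))
for t in(1,1.1,1.15):
  for y in(.131,-.131):print(t,proj("wrist",rackpt(-.006-.112*np.sin(t),y,.03+.112*np.cos(t)),i)*.75)
```

```text
t 6.38 tcp [0.3891 0.1926 0.0389] F [-8.6 12.5  0.8] gap 0.179 gf 55.1 q [ 0.2   0.63  2.04  0.01  0.48 -1.85]
[[-0.891, -0.454, -0.009], [-0.454, 0.891, 0.001], [0.008, 0.005, -1.0]]
tool shift to [0.3973 0.1978 0.0632] = [-0.0095  0.001  -0.0243]
tool shift to [0.396  0.1971 0.0561] = [-0.008   0.001  -0.0172]
1 [465.97619858 313.89290715]
1 [ 23.73731153 318.48397403]
1.1 [454.68119683 292.54742604]
1.1 [ 34.55732064 296.74582058]
1.15 [449.04753082 282.85449323]
1.15 [ 39.96489757 286.87042365]
```

View pics/w5.png

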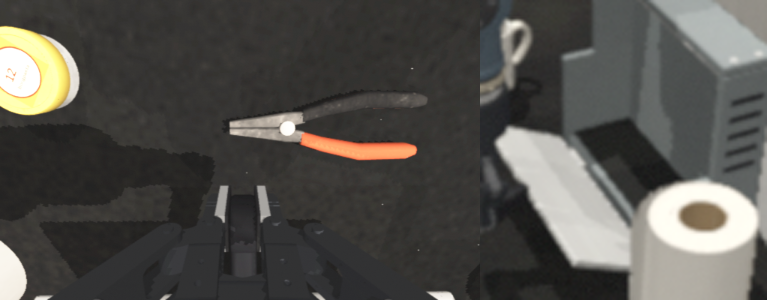

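Both views show the flap almost down, with panel corners at about (45,297) and (440,292), which matches roughly 1.1 rad. I'll push on to the stop.

Call:
servo_tool(rows=[[[0, 0, 0, -0.001, 0.001, 0.004, -1], [0, 0, 0, -0.001, 0, 0.003, -1], [0, 0, 0, 0, 0, 0, -1]]])

```text
t: 6.73
tcp_pos: [0.3876, 0.192, 0.0318]
tool_rot: [-0.235, 0.972, 0.0, -0.008]
force: [-10.1, -2.7, 3.1]
finger_gap: 0.176
gripper_force: 56.7
```

Call:
servo_tool(rows=[[[0, 0, 0, -0.001, 0, 0.004, -1], [0, 0, 0, -0.001, 0, 0.002, -1], [0, 0, 0, 0, 0, 0, -1]]])

```text
t: 6.98
tcp_pos: [0.3873, 0.192, 0.0295]
tool_rot: [-0.235, 0.972, 0.0, -0.009]
force: [-15.5, -8.0, 47.7]
finger_gap: 0.177
gripper_force: 63.9
```

At the stop. Release and rise.

Call:
servo_tool(rows=[[[0, 0, 0, 0, 0, -0.003, -1], [0, 0, 0, 0, 0, -0.001, -0.5], [0, 0, 0, 0, 0, 0, 0], [0, 0, 0, 0, 0, 0, 0], [0, 0, 0, 0, 0, 0, 0], [0, 0, 0, 0, 0, -0.02, 0], [0, 0, 0, 0, 0, -0.04, 0], [0, 0, 0, 0, 0, -0.04, 0]]])

```text
t: 7.65
tcp_pos: [0.3971, 0.1938, 0.1301]
tool_rot: [-0.234, 0.972, 0.0, -0.002]
force: [1.5, -1.0, -0.6]
finger_gap: 0.505
gripper_force: 0.0
```

Run:
```python
from h import *
st();i=manip.camera_info("wrist");a=manip.snapshot("wrist");cv2.imwrite("pics/w6.png",a)
for t in(1.05,1.1,1.15):
  print(t,[proj("wrist",rackpt(-.006-.112*np.sin(t),y,.03+.112*np.cos(t)),i).round(0) for y in(.131,-.131)],proj("wrist",lug(t),i))
```

```text
t 7.65 tcp [0.3971 0.1938 0.1301] F [ 1.5 -1.  -0.6] gap 0.505 gf 0.0 q [ 0.2   0.44  1.96  0.    0.74 -1.84]
[[-0.89, -0.455, -0.004], [-0.455, 0.89, -0.001], [0.004, 0.001, -1.0]]
1.05 [array([511., 281.]), array([146., 283.])] [328.43641924 218.00192952]
1.1 [array([508., 274.]), array([149., 276.])] [328.26273115 212.2504406 ]
1.15 [array([505., 268.]), array([152., 270.])] [328.09580743 207.19495324]
```

View pics/w6.png

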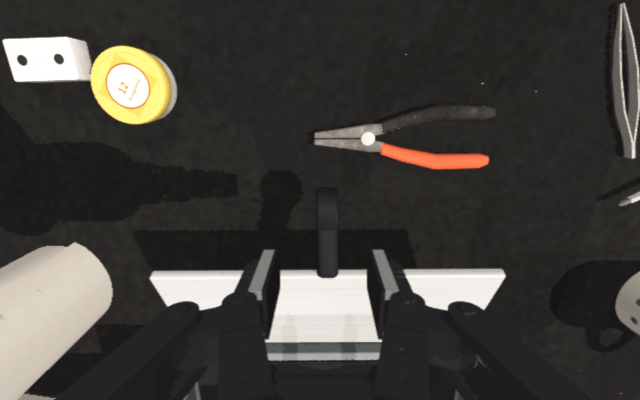

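The flap edge at (151,270)-(505,269) matches 1.15 rad, so it is fully open. Next I fit the planar arm geometry and the surroundings for a side grasp of the bottle.

Run:
```python
from h import *
s=manip.sense();q=s["q"];print(np.hypot(*s["tcp_pos"][:2]))
D=np.array([(.527,1.433,.625,.217),(.39,1.6,.5467,.2473),(.48,1.69,.5442,.1721),(.63,2.04,.4342,.0389),(q[1],q[2],np.hypot(*s["tcp_pos"][:2]),s["tcp_pos"][2])])
A=[];b=[]
for q2,q3,r,z in D:
    S=q2+q3
    A.append([1,0,np.sin(q2),np.sin(S),np.cos(S)]);b.append(r)
    A.append([0,1,np.cos(q2),np.cos(S),-np.sin(S)]);b.append(z)
x,res,_,_=np.linalg.lstsq(np.array(A),np.array(b),rcond=None);print("A,B,L1,c,s",x.round(3),(np.array(A)@x-b).round(4))
p,e=two("top",(372,152),"side",(359,217));print("roll top",p,e)
print("tin",onz("top",363,248,.02),"block",onz("top",387,244,.02))
```

```text
0.4467764201775522
A,B,L1,c,s [ 0.021 -0.021  0.564  0.39   0.106] [-0.0001  0.0031  0.0015 -0.0026 -0.0008 -0.0006  0.0015  0.     -0.002
  0.0001]
roll top [0.60931138 0.00949774 0.2253864 ] 0.002639963938168072
tin [0.38821842 0.02056183 0.02      ] block [ 0.40093796 -0.04564256  0.02      ]
```

Call:
servo_tool(rows=[[[0, 0, 0, 0, 0, -0.04, 1], [0, 0, 0, 0, 0, -0.04, 1], [0, 0, 0, 0, 0, -0.04, 1], [0, -7, 0, 0, 0, 0, 1], [0, -7, 0, 0, 0, 0, 1], [7, 0, 0, 0, 0, 0, 1], [7, 0, 0, 0, 0, 0, 1], [0, 0, 0, 0, 0, 0, 1]]])

```text
t: 8.37
tcp_pos: [0.3948, 0.1934, 0.2484]
tool_rot: [-0.222, 0.964, -0.057, 0.133]
force: [-0.4, 0.5, 0.1]
finger_gap: 1.0
gripper_force: 0.0
```

```bash
cat > k.py <<'E'
from h import *
from scipy.optimize import least_squares
def fk(q,P=None,sg=1):
    if P is None: P=np.load("P.npy")
    if len(P)>6: sg=P[6]
    A,H,L1,c,s,L3=P[:6];S=q[1]+q[2]
    M=(R.from_euler("ZYZ",[q[0],S,sg*q[3]])*R.from_euler("YZ",[q[4],q[5]+np.pi/2]))
    p=R.from_euler("z",q[0]).apply([A+L1*np.sin(q[1])+c*np.sin(S)+s*np.cos(S),0,H+L1*np.cos(q[1])+c*np.cos(S)-s*np.sin(S)])
    return p+M.apply([0,0,L3]),M
E
python3 - <<'E'
from k import *
s=manip.sense();print(np.round(s["q"],3));st()
Mm=R.from_quat(s["tool_rot"])
for sg in(1,-1):
    p,M=fk(s["q"],[.021,.25,.564,.39,.106,.27],sg);print(sg,np.degrees((M.inv()*Mm).magnitude()))
sg=min((1,-1),key=lambda g:(fk(s["q"],[.021,.25,.564,.39,.106,.27],g)[1].inv()*Mm).magnitude())
# fit incl. older tool-down states
D=[([0,.527,1.433,0,1.181,0],(.625,0,.217)),([0,.39,1.6,0,1.16,0],(.5467,0,.2473)),([0,.48,1.69,0,.97,0],(.5442,0,.1721)),([0,.44,1.96,0,.74,0],(.4468,0,.1301)),(s["q"],s["tcp_pos"])]
D=[(np.array(a,float),np.array(b)) for a,b in D]
f=lambda P:np.concatenate([(fk(q,P,sg)[0]-p)*(3 if i==4 else 1) for i,(q,p) in enumerate(D)])
r=least_squares(f,[.021,.25,.564,.39,.106,.27]);print(r.x.round(3),f(r.x).round(4));np.save("P.npy",np.append(r.x,sg))
E
```

```text
[ 0.295  0.152  1.997 -0.196  0.742 -1.6  ]
t 8.37 tcp [0.3948 0.1934 0.2484] F [-0.4  0.5  0.1] gap 1.0 gf 0.0 q [ 0.3   0.15  2.   -0.2   0.74 -1.6 ]
[[-0.866, -0.413, 0.282], [-0.443, 0.895, -0.052], [-0.231, -0.17, -0.958]]
1 2.308300022597754e-14
-1 22.424810581933826
[ 0.258  0.023  0.142  0.349  0.103 -0.356] [-0.0112 -0.      0.0574  0.0459 -0.      0.0272  0.0097 -0.      0.0512
  0.0317 -0.      0.0505 -0.0039 -0.0743 -0.0621]
```

```bash
cat > k.py <<'E'
from h import *
from scipy.optimize import least_squares
def fk(q,P=None):
    if P is None: P=np.load("P.npy")
    A,H,L1,c,s,L3,e=P;S=q[1]+q[2]
    F=R.from_euler("ZYZ",[q[0],S,q[3]])*R.from_euler("y",q[4]);M=F*R.from_euler("z",q[5]+np.pi/2)
    p=R.from_euler("z",q[0]).apply([A+L1*np.sin(q[1])+c*np.sin(S)+s*np.cos(S),0,H+L1*np.cos(q[1])+c*np.cos(S)-s*np.sin(S)])
    return p+F.apply([e,0,L3]),M
def ik(p,M,q0):
    lo=np.array([-3.08,-.75,.22,-1.43,0.0,-2.85]);hi=np.array([3.08,2.2,2.44,4.57,2.65,2.85])
    f=lambda q:np.concatenate([(fk(q)[0]-p)*5,(M.inv()*fk(q)[1]).as_rotvec()])
    r=least_squares(f,np.clip(q0,lo+.01,hi-.01),bounds=(lo,hi));return r.x,np.abs(r.fun).max()
E
python3 - <<'E'
from k import *
s=manip.sense()
D=[([0,.527,1.433,0,1.181,0],(.6245,0,.217)),([0,.39,1.6,0,1.16,0],(.5467,0,.2473)),([0,.48,1.69,0,.97,0],(.5442,0,.1721)),([0,.63,2.04,0,.48,0],(.4342,0,.0389)),([0,.44,1.96,0,.74,0],(.4419,0,.1301)),(s["q"],s["tcp_pos"])]
D=[(np.array(a,float),np.array(b)) for a,b in D]
for a,b in D[:5]:a[4]=np.pi-a[1]-a[2]
f=lambda P:np.concatenate([(fk(q,P)[0]-p)*(3 if i==5 else 1) for i,(q,p) in enumerate(D)])
for e0 in(0,.08,-.08):
    r=least_squares(f,[.021,.25,.564,.39,.106,.27,e0]);print(r.x.round(3),f(r.x).round(4),r.cost)
np.save("P.npy",r.x)
E
```

```text
[-0.1    0.048  0.189  0.373  0.046 -0.201 -0.278] [-0.024   0.      0.0109  0.025   0.     -0.0177  0.0028  0.     -0.0041
 -0.0169  0.      0.0095  0.0342  0.     -0.0165 -0.0033 -0.0133  0.006 ] 0.0018508340678628104
[-0.1    0.048  0.189  0.373  0.046 -0.201 -0.278] [-0.024   0.      0.0109  0.025   0.     -0.0177  0.0028  0.     -0.0041
 -0.0169  0.      0.0095  0.0342  0.     -0.0165 -0.0033 -0.0133  0.006 ] 0.0018508340678628132
[-0.1    0.048  0.189  0.373  0.046 -0.201 -0.278] [-0.024   0.      0.0109  0.025   0.     -0.0177  0.0028  0.     -0.0041
 -0.0169  0.      0.0095  0.0342  0.     -0.0165 -0.0033 -0.0133  0.006 ] 0.0018508340678628152
```

```bash
sed -i 's/L3,e=P;/L3,e,W=P;/; s/s\*np.cos(S),0,H/s*np.cos(S),W,H/' k.py
python3 - <<'E'
from k import *
s=manip.sense()
D=[([1.163,.527,1.433,0,1.181,0],(.142,.609,.217)),([.25,.39,1.6,0,1.16,0],(.4912,.2401,.2473)),([.27,.48,1.69,0,.97,0],(.485,.2469,.1721)),([.26,.48,1.72,0,.94,0],(.4768,.2383,.1606)),([.2,.63,2.04,0,.48,0],(.3891,.1926,.0389)),([.2,.44,1.96,0,.74,0],(.3971,.1938,.1301)),(s["q"],s["tcp_pos"])]
D=[(np.array(a,float),np.array(b)) for a,b in D]
for a,b in D[:6]:a[4]=np.pi-a[1]-a[2]
f=lambda P:np.concatenate([(fk(q,P)[0]-p)*(3 if i==6 else 1) for i,(q,p) in enumerate(D)])
for e0 in(0,.08,-.08):
    r=least_squares(f,[.021,.25,.564,.39,.106,.27,e0,.11]);print(r.x.round(3),np.abs(f(r.x)).max(),r.cost)
np.save("P.npy",r.x)
from scipy.spatial.transform import Rotation as R
q0=np.array([-.2,.5,2.0,np.pi,.6,1.3])
bot=np.array([.532,-.1288,0]);
for name,xy,yaw0,z in(("bottle",bot,-13.6,.09),("rack",rackpt(.04,0,0),27.3,.135),("rackout",rackpt(-.15,0,0),27.3,.2)):
  for dy in(-35,0,35):
   for pit in(30,45,60):
    y=np.radians(yaw0+dy);a=np.radians(pit)
    zt=np.array([np.cos(y)*np.cos(a),np.sin(y)*np.cos(a),-np.sin(a)]);yt=np.array([-np.sin(y),np.cos(y),0]);xt=np.cross(yt,zt)
    for roll in(1,-1):
     M=R.from_matrix(np.stack([xt*roll,yt*roll,zt],1));p=np.array([*xy[:2],z])
     out=[]
     for g in([y,.5,2.,0,.5,-1.6],[y,.5,2.,np.pi,.6,1.5],[y,.5,2.,np.pi,.6,-1.5],[y,.5,2.,1.5,.6,0],[y,.5,2,-1,.6,0],[y,.5,2,-1,.6,-2]):
        q,e=ik(p,M,np.array(g,float))
        if e<.01 and not any(np.abs(q-o).max()<.1 for o in out):out.append(q);print(name,dy,pit,roll,q.round(2))
E
```

```text
[-0.     0.279  0.586  0.397  0.118  0.306  0.001  0.11 ] 0.0027594433513441485 2.1793705119459345e-05
[-0.     0.279  0.586  0.397  0.118  0.306  0.001  0.11 ] 0.0027594434294462844 2.1793705119459704e-05
[-0.     0.279  0.586  0.397  0.118  0.306  0.001  0.11 ] 0.0027594434463605877 2.1793705119459616e-05
bottle -35 30 1 [-0.11  0.9   2.23  3.88  1.04  1.56]
bottle -35 30 -1 [-0.11  0.9   2.23  3.88  1.04 -1.58]
bottle -35 45 1 [-0.2   0.72  2.16  4.01  0.59  1.28]
bottle -35 45 -1 [-0.2   0.72  2.16  4.01  0.59 -1.86]
bottle -35 60 1 [-0.29  0.6   2.04 -1.43  0.27  0.35]
bottle -35 60 -1 [-0.29  0.6   2.04 -1.43  0.27 -2.79]
bottle 0 30 1 [-0.64  1.03  2.44  2.79  1.34  1.44]
bottle 0 30 -1 [-0.64  1.03  2.44  2.79  1.34 -1.7 ]
bottle 0 45 1 [-0.58  0.74  2.31  2.77  0.7   1.62]
bottle 0 45 -1 [-0.58  0.74  2.31  2.77  0.7  -1.52]
bottle 0 60 1 [-0.52  0.59  2.14  2.13  0.17  2.33]
bottle 0 60 -1 [-0.52  0.59  2.14  2.13  0.17 -0.81]
bottle 35 30 1 [-0.98  0.9   2.23  1.78  1.04  1.58]
bottle 35 30 -1 [-0.98  0.9   2.23  1.78  1.04 -1.56]
bottle 35 45 1 [-0.85  0.72  2.16  1.64  0
[... 961 characters left out ...]
.73]
rack 35 60 -1 [ 0.08  0.57  1.81  0.81  0.62 -0.09]
rackout -35 45 1 [0.51 0.36 2.34 4.24 0.49 1.01]
rackout -35 45 -1 [ 0.51  0.36  2.34  4.24  0.49 -2.13]
rackout -35 60 1 [ 0.38  0.25  2.2  -0.85  0.34 -0.29]
rackout -35 60 -1 [ 0.38  0.25  2.2  -0.85  0.34  2.85]
rackout 0 60 1 [ 0.06  0.21  2.28  0.89  0.26 -2.81]
rackout 0 60 -1 [0.06 0.21 2.28 0.89 0.26 0.34]
rackout 35 30 1 [-0.55  0.61  2.44  1.45  1.05  1.68]
rackout 35 30 -1 [-0.55  0.61  2.44  1.45  1.05 -1.46]
rackout 35 45 1 [-0.37  0.37  2.33  1.26  0.83  2.19]
rackout 35 45 -1 [-0.37  0.37  2.33  1.26  0.83 -0.95]
rackout 35 60 1 [-0.15  0.26  2.19  0.83  0.69  2.82]
rackout 35 60 -1 [-0.15  0.26  2.19  0.83  0.69 -0.32]
```

```bash
cat >> k.py <<'E'
def ori(yaw,pit):
    y,a=np.radians([yaw,pit]);zt=np.array([np.cos(y)*np.cos(a),np.sin(y)*np.cos(a),-np.sin(a)]);yt=np.array([-np.sin(y),np.cos(y),0])
    return R.from_matrix(np.stack([-np.cross(yt,zt),-yt,zt],1))
def plan(segs,p=None,M=None):
    s=manip.sense();q=np.array(s["q"])
    if p is None:p=np.array(s["tcp_pos"]);M=R.from_quat(s["tool_rot"])
    for P1,M1,n in segs:
        P1=np.array(P1);M1=M1 or M;rv=(M.inv()*M1).as_rotvec()/n;dp=(P1-p)/n;print("seg ->",P1.round(3),"turn/row",np.degrees(rv).round(2))
        for i in range(n):
            sh=M.inv().apply(dp);M=M*R.from_rotvec(rv);p=p+dp;q1,e=ik(p,M,q)
            print(sh.round(4).tolist(),q1.round(2),"dq",np.abs(q1-q).max().round(2),"" if e<.005 else "ERR %.3f"%e);q=q1
    return p,M
E
python3 - <<'E'
from k import *
st()
M=ori(21.4,45);b=np.array([.532,-.1288,.09]);zt=M.as_matrix()[:,2]
print(M.as_matrix().round(3).tolist())
plan([(b-zt*.12,M,16)])
E
```

```text
t 8.37 tcp [0.3948 0.1934 0.2484] F [-0.4  0.5  0.1] gap 1.0 gf 0.0 q [ 0.3   0.15  2.   -0.2   0.74 -1.6 ]
[[-0.866, -0.413, 0.282], [-0.443, 0.895, -0.052], [-0.231, -0.17, -0.958]]
[[0.658, 0.365, 0.658], [0.258, -0.931, 0.258], [0.707, -0.0, -0.707]]
seg -> [ 0.453 -0.16   0.175] turn/row [  2.88  -0.65 -10.36]
[0.0077, -0.0205, 0.0066] [ 0.27  0.15  2.03 -0.27  0.69 -1.74] dq 0.14 
[0.0113, -0.0184, 0.0074] [ 0.24  0.15  2.08 -0.35  0.62 -1.88] dq 0.14 
[0.0145, -0.0157, 0.0082] [ 0.2   0.15  2.12 -0.43  0.54 -2.02] dq 0.14 
[0.0171, -0.0124, 0.0087] [ 0.15  0.14  2.18 -0.53  0.44 -2.15] dq 0.13 
[0.0191, -0.0087, 0.009] [ 0.07  0.15  2.23 -0.65  0.32 -2.27] dq 0.12 
[0.0204, -0.0046, 0.0091] [-0.02  0.15  2.29 -0.85  0.19 -2.33] dq 0.19 
[0.021, -0.0004, 0.009] [-0.13  0.17  2.35 -1.43  0.06 -2.01] dq 0.58 ERR 0.006
[0.0208, 0.0038, 0.0087] [-0.22  0.17  2.35 -0.85  0.   -2.85] dq 0.84 ERR 0.054
[0.0198, 0.0079, 0.0082] [-0.26  0.18  2.34 -1.06  0.   -2.85] dq 0.21 ERR 0.121
[0.0181, 0.0118, 0.0075] [-0.3   0.19  2.33 -1.27  0.   -2.85] dq 0.21 ERR 0.194
[0.0157, 0.0152, 0.0066] [-0.33  0.21  2.32 -1.43  0.   -2.85] dq 0.16 ERR 0.261
[0.0128, 0.0181, 0.0056] [-0.34  0.23  2.3  -1.43  0.   -2.85] dq 0.02 ERR 0.314
[0.0094, 0.0203, 0.0045] [-0.31  0.25  2.27 -1.43  0.05 -2.85] dq 0.05 ERR 0.399
[0.0056, 0.0219, 0.0033] [-0.27  0.28  2.25 -1.43  0.14 -2.85] dq 0.09 ERR 0.537
[0.0016, 0.0227, 0.0022] [-0.22  0.31  2.22 -1.43  0.23 -2.85] dq 0.09 ERR 0.678
[-0.0025, 0.0227, 0.001] [-0.18  0.35  2.19 -1.43  0.32 -2.85] dq 0.09 ERR 0.819
```

```bash
cat >> k.py <<'E'
def jplan(qt,n,q=None):
    s=manip.sense();q=np.array(s["q"]) if q is None else q;p,M=fk(q)
    for i in range(1,n+1):
        a=q+(qt-q)*i/n;p1,M1=fk(a);rv=np.degrees((M.inv()*M1).as_rotvec());sh=M.inv().apply(p1-p)
        print((rv.round(1).tolist()+sh.round(4).tolist()),p1.round(3));p,M=p1,M1
E
python3 - <<'E'
from k import *
M=ori(21.4,45);b=np.array([.532,-.1288,.09]);zt=M.as_matrix()[:,2]
qt,e=ik(b-zt*.12,M,np.array([-.85,.6,2.2,1.64,.73,-1.19]));print(qt.round(3),e)
jplan(qt,20)
E
```

```text
[-1.084  0.472  2.228  1.254  0.832 -0.959] 1.2490009027033011e-15
[-2.1, 2.3, 8.5, 0.0108, -0.0114, 0.013] [0.394 0.178 0.235]
[-2.1, 2.2, 8.6, 0.0078, -0.0122, 0.0116] [0.393 0.163 0.224]
[-2.1, 2.0, 8.7, 0.0047, -0.0125, 0.0101] [0.392 0.15  0.213]
[-2.1, 1.8, 8.8, 0.0017, -0.0125, 0.0086] [0.392 0.138 0.204]
[-2.1, 1.7, 8.9, -0.0013, -0.012, 0.0071] [0.392 0.126 0.196]
[-2.2, 1.5, 8.9, -0.0042, -0.0111, 0.0055] [0.394 0.115 0.19 ]
[-2.3, 1.4, 9.0, -0.0069, -0.0098, 0.004] [0.396 0.104 0.184]
[-2.4, 1.3, 9.0, -0.0094, -0.0081, 0.0024] [0.399 0.093 0.18 ]
[-2.5, 1.2, 9.0, -0.0117, -0.0061, 0.0009] [0.404 0.081 0.176]
[-2.6, 1.2, 9.0, -0.0137, -0.0038, -0.0006] [0.409 0.068 0.174]
[-2.8, 1.1, 9.0, -0.0153, -0.0012, -0.0021] [0.416 0.054 0.172]
[-2.9, 1.1, 9.0, -0.0167, 0.0016, -0.0035] [0.422 0.038 0.171]
[-3.1, 1.1, 9.0, -0.0176, 0.0045, -0.0048] [0.429 0.021 0.17 ]
[-3.2, 1.1, 8.9, -0.0182, 0.0076, -0.0061] [0.436 0.001 0.17 ]
[-3.4, 1.2, 8.9, -0.0183, 0.0108, -0.0073] [ 0.443 -0.02   0.17 ]
[-3.5, 1.2, 8.8, -0.0181, 0.014, -0.0084] [ 0.448 -0.044  0.171]
[-3.7, 1.3, 8.8, -0.0175, 0.0172, -0.0094] [ 0.452 -0.07   0.172]
[-3.8, 1.4, 8.7, -0.0165, 0.0203, -0.0103] [ 0.455 -0.098  0.173]
[-3.9, 1.6, 8.6, -0.0151, 0.0234, -0.0111] [ 0.455 -0.128  0.174]
[-4.0, 1.7, 8.6, -0.0134, 0.0262, -0.0118] [ 0.453 -0.16   0.175]
```

Run:
```python
from k import *
M=ori(21.4,45);b=np.array([.532,-.1288,.09]);zt=M.as_matrix()[:,2]
qt,e=ik(b-zt*.12,M,np.array([-.85,.6,2.2,1.64,.73,-1.19]))
jplan(qt,28)
```

```text
[-1.5, 1.7, 6.1, 0.0078, -0.0082, 0.0094] [0.394 0.182 0.239]
[-1.5, 1.6, 6.1, 0.0063, -0.0087, 0.0087] [0.393 0.171 0.23 ]
[-1.5, 1.5, 6.2, 0.0047, -0.0089, 0.008] [0.393 0.161 0.222]
[-1.5, 1.4, 6.2, 0.0032, -0.0091, 0.0072] [0.392 0.152 0.215]
[-1.5, 1.3, 6.3, 0.0016, -0.009, 0.0064] [0.392 0.143 0.208]
[-1.5, 1.3, 6.3, 0.0001, -0.0088, 0.0056] [0.392 0.134 0.202]
[-1.5, 1.2, 6.4, -0.0014, -0.0085, 0.0048] [0.392 0.126 0.196]
[-1.6, 1.1, 6.4, -0.0029, -0.008, 0.004] [0.393 0.118 0.192]
[-1.6, 1.1, 6.4, -0.0043, -0.0073, 0.0032] [0.394 0.11  0.187]
[-1.6, 1.0, 6.4, -0.0056, -0.0066, 0.0025] [0.396 0.102 0.183]
[-1.7, 0.9, 6.4, -0.0069, -0.0057, 0.0017] [0.399 0.094 0.18 ]
[-1.8, 0.9, 6.4, -0.008, -0.0046, 0.0009] [0.402 0.086 0.178]
[-1.8, 0.9, 6.4, -0.0091, -0.0035, 0.0001] [0.405 0.077 0.175]
[-1.9, 0.8, 6.4, -0.01, -0.0022, -0.0006] [0.409 0.068 0.174]
[-2.0, 0.8, 6.4, -0.0108, -0.0009, -0.0014] [0.414 0.058 0.172]
[-2.0, 0.8, 6.4, -0.0115, 0.0005, -0.0021] [0.418 0.047 0.171]
[-2.1, 0.8, 6.4, -0.0121, 0.002, -0.0028] [0.423 0.036 0.17 ]
[-2.2, 0.8, 6.4, -0.0125, 0.0035, -0.0035] [0.428 0.023 0.17 ]
[-2.3, 0.8, 6.4, -0.0128, 0.0051, -0.0041] [0.433 0.01  0.17 ]
[-2.3, 0.8, 6.4, -0.0129, 0.0067, -0.0047] [ 0.438 -0.005  0.17 ]
[-2.4, 0.8, 6.3, -0.0129, 0.0084, -0.0053] [ 0.443 -0.02   0.17 ]
[-2.5, 0.9, 6.3, -0.0127, 0.01, -0.0058] [ 0.447 -0.037  0.171]
[-2.6, 0.9, 6.3, -0.0124, 0.0117, -0.0064] [ 0.45  -0.055  0.171]
[-2.6, 1.0, 6.3, -0.012, 0.0133, -0.0068] [ 0.453 -0.074  0.172]
[-2.7, 1.0, 6.2, -0.0114, 0.0149, -0.0073] [ 0.455 -0.094  0.173]
[-2.8, 1.1, 6.2, -0.0107, 0.0164, -0.0077] [ 0.455 -0.115  0.174]
[-2.8, 1.2, 6.2, -0.0099, 0.0179, -0.008] [ 0.455 -0.137  0.174]
[-2.9, 1.2, 6.1, -0.009, 0.0193, -0.0084] [ 0.453 -0.16   0.175]
```

Call:
servo_tool(rows=[[[-1.5, 1.7, 6.1, 0.008, -0.008, 0.0094, 1], [-1.5, 1.6, 6.1, 0.006, -0.009, 0.0087, 1], [-1.5, 1.5, 6.2, 0.005, -0.009, 0.008, 1], [-1.5, 1.4, 6.2, 0.003, -0.009, 0.007, 1], [-1.5, 1.3, 6.3, 0.002, -0.009, 0.006, 1], [-1.5, 1.3, 6.3, 0, -0.009, 0.0056, 1], [-1.5, 1.2, 6.4, -0.0014, -0.0085, 0.005, 1], [-1.6, 1.1, 6.4, -0.003, -0.008, 0.004, 1]]])

```text
t: 9.03
tcp_pos: [0.3954, 0.1171, 0.1919]
tool_rot: [0.203, 0.975, 0.082, 0.031]
force: [1.0, -0.1, 0.1]
finger_gap: 1.0
gripper_force: 0.0
```

Call:
servo_tool(rows=[[[-1.6, 1.1, 6.4, -0.0043, -0.0073, 0.003, 1], [-1.6, 1.0, 6.4, -0.0056, -0.0066, 0.0025, 1], [-1.7, 0.9, 6.4, -0.007, -0.0057, 0.0017, 1], [-1.8, 0.9, 6.4, -0.008, -0.0046, 0.001, 1], [-1.8, 0.9, 6.4, -0.009, -0.0035, 0, 1], [-1.9, 0.8, 6.4, -0.01, -0.0022, -0.0006, 1], [-2, 0.8, 6.4, -0.011, -0.001, -0.0014, 1], [-2, 0.8, 6.4, -0.0115, 0.0005, -0.002, 1]]])

```text
t: 9.7
tcp_pos: [0.4212, 0.0448, 0.1718]
tool_rot: [0.594, 0.774, 0.215, -0.038]
force: [1.0, -0.2, -0.1]
finger_gap: 0.999
gripper_force: 0.0
```

Call:
servo_tool(rows=[[[-2.1, 0.8, 6.4, -0.012, 0.002, -0.0028, 1], [-2.2, 0.8, 6.4, -0.0125, 0.0035, -0.0035, 1], [-2.3, 0.8, 6.4, -0.013, 0.005, -0.004, 1], [-2.3, 0.8, 6.4, -0.013, 0.0067, -0.0047, 1], [-2.4, 0.8, 6.3, -0.013, 0.0084, -0.0053, 1], [-2.5, 0.9, 6.3, -0.0127, 0.01, -0.0058, 1], [-2.6, 0.9, 6.3, -0.0124, 0.0117, -0.0064, 1], [-2.6, 1.0, 6.3, -0.012, 0.0133, -0.0068, 1]]])

```text
t: 10.37
tcp_pos: [0.4555, -0.078, 0.1725]
tool_rot: [0.853, 0.398, 0.331, -0.07]
force: [0.7, 0.2, 0.4]
finger_gap: 1.001
gripper_force: 0.0
```

Call:
servo_tool(rows=[[[-2.7, 1.0, 6.2, -0.0114, 0.015, -0.0073, 1], [-2.8, 1.1, 6.2, -0.0107, 0.0164, -0.0077, 1], [-2.8, 1.2, 6.2, -0.01, 0.018, -0.008, 1], [-2.9, 1.2, 6.1, -0.009, 0.019, -0.0084, 1], [0, 0, 0, 0, 0, 0, 1]]])

```text
t: 10.78
tcp_pos: [0.4549, -0.1666, 0.1743]
tool_rot: [0.908, 0.169, 0.377, -0.069]
force: [0.3, -0.2, -0.3]
finger_gap: 0.997
gripper_force: 0.0
```

Run:
```python
from k import *
st();M=ori(21.4,45);s=manip.sense();print("turn left",np.degrees((R.from_quat(s["tool_rot"]).inv()*M).as_rotvec()).round(1),"fk err",(fk(s["q"])[0]-s["tcp_pos"]).round(4))
to([.532,-.1288,.09])
i=manip.camera_info("wrist");a=manip.snapshot("wrist");cv2.imwrite("pics/w7.png",a)
h=cv2.cvtColor(a,cv2.COLOR_BGR2HSV);m=(((h[...,0]<6)|(h[...,0]>172))&(h[...,1]>150)&(h[...,2]>90)).astype(np.uint8)
n,_,S,c=cv2.connectedComponentsWithStats(m)
print([(c[k].round(1),S[k]) for k in range(1,n) if S[k,4]>40])
print("pred cap",proj("wrist",[.532,-.1288,.165],i),proj("wrist",[.532,-.1288,.172],i))
```

```text
t 10.78 tcp [ 0.4549 -0.1666  0.1743] F [ 0.3 -0.2 -0.3] gap 0.997 gf 0.0 q [-1.1   0.48  2.23  1.25  0.83 -0.97]
[[0.659, 0.359, 0.661], [0.255, -0.933, 0.253], [0.708, 0.002, -0.706]]
turn left [ 0.3 -0.1 -0.2] fk err [-0.0046  0.0014 -0.0005]
tool shift to [ 0.532  -0.1288  0.09  ] = [ 0.0008 -0.0078  0.1201]
[(array([391.8,   2.9]), array([379,   0,  26,   8, 164], dtype=int32)), (array([349.4,  48.7]), array([334,  30,  32,  38, 975], dtype=int32)), (array([308.9, 136.8]), array([ 290,  116,   38,   43, 1343], dtype=int32))]
pred cap [311.03145586 135.22995452] [310.69255281 128.58774604]
```

Call:
servo_tool(rows=[[[0, 0, 0, 0.001, -0.004, 0, 1], [0, 0, 0, 0, -0.004, 0, 1], [0, 0, 0, 0, 0, 0.03, 1], [0, 0, 0, 0, 0, 0.03, 1], [0, 0, 0, 0, 0, 0.03, 1], [0, 0, 0, 0, 0, 0.02, 1], [0, 0, 0, 0, 0, 0.01, 1], [0, 0, 0, 0, 0, 0, 0.6]]], squeeze=35)

```text
t: 11.5
tcp_pos: [0.5318, -0.119, 0.0896]
tool_rot: [0.907, 0.175, 0.376, -0.074]
force: [0.4, -0.3, 0.9]
finger_gap: 0.885
gripper_force: 0.0
```

Call:
servo_tool(rows=[[[0, 0, 0, 0, 0, 0, 0.4], [0, 0, 0, 0, 0, 0, 0.2], [0, 0, 0, 0, 0, 0, 0], [0, 0, 0, 0, 0, 0, -0.5], [0, 0, 0, 0, 0, 0, -1], [0, 0, 0, 0, 0, 0, -1]]])

```text
t: 12.0
tcp_pos: [0.5311, -0.1218, 0.0918]
tool_rot: [0.907, 0.172, 0.377, -0.073]
force: [-0.1, 0.4, 5.1]
finger_gap: 0.568
gripper_force: 34.8
```

Run:
```python
from k import *
st();s=manip.sense();p=np.array(s["tcp_pos"]);Mn=R.from_quat(s["tool_rot"]);q=np.array(s["q"])
# upright carry: rotate about world z only
def chk(P,yaw,q):
    M=R.from_euler("z",yaw-21.4,degrees=True)*Mn
    q1,e=ik(np.array(P),M,q);print(np.round(P,3),yaw,q1.round(2),round(e,4));return q1
q=chk(p+[0,0,.11],21.4,q)
q=chk([.46,-.08,p[2]+.11],30,q)
a=rackpt(-.16,-.03,p[2]+.11);q=chk(a,50,q)
for x,z in((-.08,.11),(0,.10),(0,.062),(.04,.062),(.04,.042)):
    for y in(40,55,65):q=chk(rackpt(x,0,p[2]+z),y,q)
```

```text
t 12.0 tcp [ 0.5311 -0.1218  0.0918] F [-0.1  0.4  5.1] gap 0.568 gf 34.8 q [-0.85  0.71  2.19  1.67  0.73 -1.23]
[[0.656, 0.367, 0.659], [0.258, -0.93, 0.262], [0.709, -0.002, -0.705]]
[ 0.531 -0.122  0.202] 21.4 [-0.84  0.43  2.11  1.28  0.77 -0.7 ] 0.0
[ 0.46  -0.08   0.202] 30 [-0.95  0.39  2.24  1.18  0.87 -0.87] 0.0
[0.401 0.166 0.202] 50 [-0.44  0.35  2.41  1.43  0.77 -1.02] 0.0
[0.458 0.229 0.202] 40 [-0.08  0.37  2.3   1.83  0.54 -0.91] 0.0
[0.458 0.229 0.202] 55 [-0.18  0.39  2.23  1.42  0.71 -0.8 ] 0.0
[0.458 0.229 0.202] 65 [-0.22  0.41  2.15  1.22  0.83 -0.77] 0.0
[0.529 0.266 0.192] 40 [ 0.04  0.45  2.12  1.78  0.46 -0.74] 0.0
[0.529 0.266 0.192] 55 [-0.06  0.47  2.05  1.4   0.66 -0.64] 0.0
[0.529 0.266 0.192] 65 [-0.1   0.5   1.98  1.21  0.8  -0.62] 0.0
[0.529 0.266 0.154] 40 [ 0.04  0.55  2.15  2.01  0.5  -0.99] 0.0
[0.529 0.266 0.154] 55 [-0.06  0.56  2.08  1.54  0.65 -0.82] 0.0
[0.529 0.266 0.154] 65 [-0.1   0.58  2.01  1.32  0.76 -0.76] 0.0
[0.565 0.284 0.154] 40 [ 0.08  0.57  2.05  1.92  0.45 -0.85] 0.0
[0.565 0.284 0.154] 55 [-0.01  0.59  1.98  1.49  0.63 -0.7 ] 0.0
[0.565 0.284 0.154] 65 [-0.05  0.6   1.91  1.28  0.76 -0.66] 0.0
[0.565 0.284 0.134] 40 [ 0.08  0.61  2.06  2.02  0.48 -0.96] 0.0
[0.565 0.284 0.134] 55 [-0.01  0.63  1.99  1.56  0.63 -0.79] 0.0
[0.565 0.284 0.134] 65 [-0.05  0.65  1.92  1.33  0.74 -0.73] 0.0
```

Run:
```python
from k import *
s=manip.sense();p=np.array(s["tcp_pos"]);Mn=R.from_quat(s["tool_rot"]);Y=lambda y:R.from_euler("z",y-21.4,degrees=True)*Mn
z=p[2]
plan([(p+[0,0,.112],None,4),([.46,-.08,z+.112],Y(30),4),(rackpt(-.15,-.02,z+.112),Y(50),9),(rackpt(-.06,0,z+.105),Y(55),4),(rackpt(0,0,z+.068),None,4)])
```

```text
seg -> [ 0.531 -0.122  0.204] turn/row [0. 0. 0.]
[0.0199, -0.0001, -0.0197] [-0.84  0.64  2.16  1.56  0.73 -1.08] dq 0.15 
[0.0199, -0.0001, -0.0197] [-0.84  0.56  2.15  1.47  0.73 -0.95] dq 0.13 
[0.0199, -0.0001, -0.0197] [-0.84  0.49  2.13  1.37  0.75 -0.82] dq 0.13 
[0.0199, -0.0001, -0.0197] [-0.84  0.42  2.11  1.28  0.77 -0.69] dq 0.13 
seg -> [ 0.46  -0.08   0.204] turn/row [ 1.52 -0.   -1.52]
[-0.009, -0.0162, -0.009] [-0.87  0.41  2.14  1.26  0.8  -0.73] dq 0.04 
[-0.0085, -0.0167, -0.0085] [-0.89  0.4   2.17  1.23  0.82 -0.77] dq 0.04 
[-0.0081, -0.0172, -0.0081] [-0.92  0.39  2.21  1.21  0.85 -0.82] dq 0.04 
[-0.0076, -0.0176, -0.0076] [-0.95  0.38  2.24  1.18  0.87 -0.86] dq 0.04 
seg -> [0.405 0.179 0.204] turn/row [ 1.58 -0.   -1.57]
[0.0064, -0.028, 0.0066] [-0.91  0.37  2.27  1.19  0.86 -0.89] dq 0.04 
[0.0072, -0.0276, 0.0073] [-0.87  0.36  2.3   1.21  0.85 -0.91] dq 0.04 
[0.008, -0.0272, 0.0081] [-0.82  0.36  2.33  1.24  0.84 -0.94] dq 0.05 
[0.0087, -0.0267, 0.0088] [-0.76  0.35  2.35  1.27  0.83 -0.96] dq 0.06 
[0.0094, -0.0262, 0.0095] [-0.7   0.35  2.37  1.3  
[... 287 characters left out ...]
1.46  0.75 -0.99] dq 0.09 
seg -> [0.476 0.238 0.197] turn/row [ 0.89 -0.   -0.88]
[0.0148, 0.0041, 0.0173] [-0.31  0.36  2.34  1.46  0.73 -0.93] dq 0.07 
[0.0147, 0.0046, 0.0172] [-0.25  0.38  2.29  1.46  0.72 -0.88] dq 0.06 
[0.0146, 0.0051, 0.0172] [-0.19  0.4   2.24  1.45  0.71 -0.82] dq 0.05 
[0.0145, 0.0056, 0.0171] [-0.15  0.42  2.18  1.43  0.7  -0.77] dq 0.05 
seg -> [0.529 0.266 0.16 ] turn/row [0. 0. 0.]
[0.0028, 0.007, 0.0159] [-0.12  0.45  2.16  1.46  0.68 -0.78] dq 0.03 
[0.0028, 0.007, 0.0159] [-0.1   0.49  2.13  1.48  0.67 -0.79] dq 0.03 
[0.0028, 0.007, 0.0159] [-0.08  0.52  2.1   1.5   0.66 -0.79] dq 0.03 
[0.0028, 0.007, 0.0159] [-0.06  0.55  2.07  1.52  0.65 -0.79] dq 0.03
```

Call:
servo_tool(rows=[[[0, 0, 0, 0.01, 0, -0.01, -1], [0, 0, 0, 0.015, 0, -0.015, -1], [0, 0, 0, 0.015, 0, -0.015, -1], [0, 0, 0, 0.015, 0, -0.015, -1], [0, 0, 0, 0.015, 0, -0.015, -1], [0, 0, 0, 0.01, 0, -0.01, -1], [0, 0, 0, 0, 0, 0, -1]]])

```text
t: 12.58
tcp_pos: [0.5315, -0.1233, 0.2061]
tool_rot: [0.907, 0.174, 0.377, -0.07]
force: [-0.2, -1.2, -2.4]
finger_gap: 0.569
gripper_force: 36.2
```

Call:
servo_tool(rows=[[[1.5, 0, -1.5, -0.009, -0.0162, -0.009, -1], [1.5, 0, -1.5, -0.0085, -0.0167, -0.0085, -1], [1.5, 0, -1.5, -0.008, -0.0172, -0.008, -1], [1.5, 0, -1.5, -0.0076, -0.0176, -0.0076, -1], [1.6, 0, -1.6, 0.0064, -0.028, 0.0066, -1], [1.6, 0, -1.6, 0.0072, -0.0276, 0.0073, -1], [1.6, 0, -1.6, 0.008, -0.0272, 0.008, -1], [1.6, 0, -1.6, 0.0087, -0.0267, 0.0088, -1]]])

```text
t: 13.25
tcp_pos: [0.4349, 0.0354, 0.2028]
tool_rot: [0.871, 0.309, 0.36, -0.129]
force: [0.6, 0.0, -1.6]
finger_gap: 0.569
gripper_force: 36.4
```

Call:
servo_tool(rows=[[[1.6, 0, -1.6, 0.0094, -0.0262, 0.0095, -1], [1.6, 0, -1.6, 0.01, -0.0257, 0.0103, -1], [1.6, 0, -1.6, 0.0108, -0.025, 0.011, -1], [1.6, 0, -1.6, 0.0115, -0.0245, 0.0116, -1], [1.6, 0, -1.6, 0.0122, -0.0238, 0.0123, -1], [0, 0, 0, 0, 0, 0, -1]]])

```text
t: 13.75
tcp_pos: [0.4009, 0.1833, 0.2028]
tool_rot: [0.835, 0.396, 0.344, -0.167]
force: [0.3, 0.4, -2.0]
finger_gap: 0.568
gripper_force: 35.8
```

Run:
```python
from k import *
st();s=manip.sense();p=np.array(s["tcp_pos"]);M=R.from_quat(s["tool_rot"])
m=M.as_matrix();print("yaw",np.degrees(np.arctan2(m[1,2],m[0,2])),"pitch",np.degrees(np.arcsin(-m[2,2])))
Y=lambda y:R.from_euler("z",y,degrees=True)*M
z=.0918
plan([(rackpt(-.06,0,z+.105),Y(5),4),(rackpt(0,0,z+.068),None,4)])
cv2.imwrite("pics/s7.png",cv2.resize(manip.snapshot("side")[80:280,230:430],None,fx=3,fy=3,interpolation=cv2.INTER_CUBIC))
```

```text
t 13.75 tcp [0.4009 0.1833 0.2028] F [ 0.3  0.4 -2. ] gap 0.568 gf 35.8 q [-0.39  0.34  2.41  1.45  0.75 -1.  ]
[[0.449, 0.776, 0.442], [0.547, -0.63, 0.552], [0.707, -0.006, -0.707]]
yaw 51.259814130613826 pitch 45.00312787881091
seg -> [0.476 0.238 0.197] turn/row [ 0.88 -0.01 -0.88]
[0.0149, 0.0059, 0.0169] [-0.31  0.36  2.34  1.45  0.73 -0.92] dq 0.08 
[0.0148, 0.0064, 0.0169] [-0.25  0.38  2.29  1.44  0.72 -0.87] dq 0.06 
[0.0147, 0.0069, 0.0167] [-0.19  0.4   2.23  1.42  0.71 -0.81] dq 0.06 
[0.0146, 0.0074, 0.0166] [-0.15  0.42  2.18  1.4   0.71 -0.75] dq 0.06 
seg -> [0.529 0.266 0.16 ] turn/row [0. 0. 0.]
[0.0028, 0.0072, 0.0158] [-0.13  0.45  2.15  1.43  0.69 -0.76] dq 0.03 
[0.0028, 0.0072, 0.0158] [-0.1   0.49  2.12  1.45  0.68 -0.77] dq 0.03 
[0.0028, 0.0072, 0.0158] [-0.08  0.52  2.09  1.47  0.67 -0.77] dq 0.03 
[0.0028, 0.0072, 0.0158] [-0.06  0.55  2.07  1.49  0.66 -0.77] dq 0.03
```

View pics/s7.png

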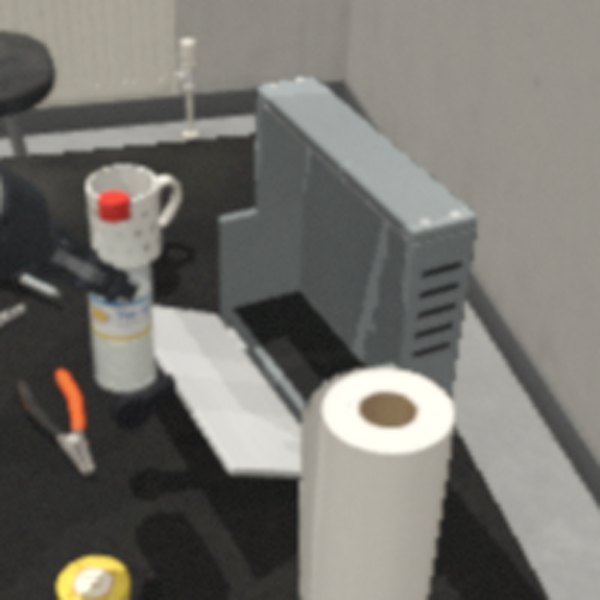

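The side view shows the bottle upright in the gripper (cap at (114,206)), just in front of the fully lowered flap. I'll carry on into the rack.

Call:
servo_tool(rows=[[[0.9, 0, -0.9, 0.015, 0.006, 0.017, -1], [0.9, 0, -0.9, 0.015, 0.0064, 0.017, -1], [0.9, 0, -0.9, 0.0147, 0.007, 0.0167, -1], [0.9, 0, -0.9, 0.0146, 0.0074, 0.0166, -1], [0, 0, 0, 0, 0, 0, -1]]])

```text
t: 14.22
tcp_pos: [0.4861, 0.2326, 0.1979]
tool_rot: [0.817, 0.43, 0.341, -0.177]
force: [0.6, -2.4, -1.9]
finger_gap: 0.567
gripper_force: 35.8
```

Call:
servo_tool(rows=[[[0, 0, 0, 0.0028, 0.0072, 0.0158, -1], [0, 0, 0, 0.0028, 0.0072, 0.0158, -1], [0, 0, 0, 0.0028, 0.0072, 0.0158, -1], [0, 0, 0, 0.0028, 0.0072, 0.0158, -1], [0, 0, 0, 0, 0, 0, -1]]])

```text
t: 14.63
tcp_pos: [0.5368, 0.2591, 0.1592]
tool_rot: [0.818, 0.429, 0.339, -0.178]
force: [0.0, 0.7, -2.3]
finger_gap: 0.566
gripper_force: 36.1
```

Run:
```python
from k import *
st();p=np.array(manip.sense()["tcp_pos"]);z=.0918
im=manip.snapshot("side")
h=cv2.cvtColor(im,cv2.COLOR_BGR2HSV);m=(((h[...,0]<6)|(h[...,0]>172))&(h[...,1]>150)&(h[...,2]>90)).astype(np.uint8)
m[230:]=0;n,_,S,c=cv2.connectedComponentsWithStats(m);k=1+np.argmax(S[1:,4]);print(c[k],S[k])
b=onz("side",*c[k],p[2]-z+.166);d=b-rackpt(0,0,0);ax=rackpt(1,0,0)-rackpt(0,0,0);ay=rackpt(0,1,0)-rackpt(0,0,0)
print("cap rack xy",d@ax,d@ay,"tcp rack xy",(p-rackpt(0,0,0))@ax,(p-rackpt(0,0,0))@ay)
plan([(rackpt(.042,0,z+.060),None,4),(rackpt(.042,0,z+.043),None,3)])
```

```text
t 14.63 tcp [0.5368 0.2591 0.1592] F [ 0.   0.7 -2.3] gap 0.566 gf 36.1 q [-0.08  0.55  2.07  1.49  0.66 -0.79]
[[0.402, 0.823, 0.401], [0.582, -0.568, 0.582], [0.707, -0.001, -0.707]]
[325.4875 149.025 ] [321 145  10   9  80]
cap rack xy 0.0028210703576414115 -0.0048988232313845175 tcp rack xy 0.003630610839993651 -0.009549450920531716
seg -> [0.566 0.285 0.152] turn/row [0. 0. 0.]
[0.0055, 0.0028, 0.0083] [-0.06  0.56  2.04  1.48  0.65 -0.75] dq 0.04 
[0.0055, 0.0028, 0.0083] [-0.04  0.57  2.02  1.48  0.64 -0.73] dq 0.02 
[0.0055, 0.0028, 0.0083] [-0.02  0.58  2.    1.48  0.64 -0.71] dq 0.02 
[0.0055, 0.0028, 0.0083] [-0.01  0.59  1.97  1.48  0.63 -0.69] dq 0.02 
seg -> [0.566 0.285 0.135] turn/row [0. 0. 0.]
[-0.004, 0.0, 0.004] [-0.01  0.6   1.98  1.5   0.63 -0.72] dq 0.03 
[-0.004, 0.0, 0.004] [-0.01  0.61  1.98  1.52  0.63 -0.74] dq 0.02 
[-0.004, 0.0, 0.004] [-0.01  0.63  1.98  1.54  0.63 -0.77] dq 0.02
```

Call:
servo_tool(rows=[[[0, 0, 0, 0.0055, 0.003, 0.0083, -1], [0, 0, 0, 0.0055, 0.003, 0.0083, -1], [0, 0, 0, 0.0055, 0.003, 0.0083, -1], [0, 0, 0, 0.0055, 0.003, 0.0083, -1], [0, 0, 0, 0, 0, 0, -1], [0, 0, 0, -0.005, 0, 0.005, -1], [0, 0, 0, -0.003, 0, 0.003, -1], [0, 0, 0, 0, 0, 0, -1]]])

```text
t: 15.35
tcp_pos: [0.5656, 0.2861, 0.1413]
tool_rot: [0.818, 0.43, 0.338, -0.179]
force: [-1.4, 0.1, -2.4]
finger_gap: 0.569
gripper_force: 36.4
```

Call:
servo_tool(rows=[[[0, 0, 0, -0.002, 0, 0.002, -1], [0, 0, 0, -0.001, 0, 0.001, -1], [0, 0, 0, 0, 0, 0, -1]]])

```text
t: 15.6
tcp_pos: [0.5662, 0.2859, 0.1378]
tool_rot: [0.818, 0.43, 0.339, -0.179]
force: [0.1, -0.0, -2.0]
finger_gap: 0.57
gripper_force: 36.5
```

Call:
servo_tool(rows=[[[0, 0, 0, -0.0015, 0, 0.0015, -1], [0, 0, 0, -0.0015, 0, 0.0015, -1], [0, 0, 0, 0, 0, 0, -1]]])

```text
t: 15.85
tcp_pos: [0.5672, 0.2864, 0.135]
tool_rot: [0.817, 0.429, 0.341, -0.18]
force: [-0.3, -0.3, 3.2]
finger_gap: 0.569
gripper_force: 37.1
```

Call:
servo_tool(rows=[[[0, 0, 0, 0, 0, 0, 0.3], [0, 0, 0, 0, 0, 0, 0.5], [0, 0, 0, 0, 0, 0, 0.8], [0, 0, 0, 0, 0, 0, 1], [0, 0, 0, 0, 0, 0, 1], [0, 0, 0, 0, 0, 0, 1]]])

```text
t: 16.35
tcp_pos: [0.5663, 0.286, 0.1337]
tool_rot: [0.817, 0.43, 0.339, -0.179]
force: [0.8, 0.0, 0.1]
finger_gap: 1.001
gripper_force: 0.0
```

Call:
servo_tool(rows=[[[0, 0, 0, 0, 0, -0.01, 1], [0, 0, 0, 0, 0, -0.02, 1], [0, 0, 0, 0, 0, -0.03, 1], [0, 0, 0, 0, 0, -0.03, 1], [0, 0, 0, 0, 0, -0.03, 1], [0, 0, 0, 0, 0, 0, 1]]])

```text
t: 16.85
tcp_pos: [0.5177, 0.2138, 0.2216]
tool_rot: [0.817, 0.43, 0.341, -0.177]
force: [0.8, 0.3, -1.0]
finger_gap: 0.996
gripper_force: 0.0
```

Run:
```python
from k import *
st()
a=manip.snapshot("side")[80:230,250:420];b=manip.snapshot("wrist")
cv2.imwrite("pics/s8.png",np.hstack([cv2.resize(a,(340,300),interpolation=cv2.INTER_CUBIC),cv2.resize(b,(460,300))]))
q=np.array(manip.sense()["q"])
# pushing/pinching options for flap, tool down yaw 117
```

```text
t 16.85 tcp [0.5177 0.2138 0.2216] F [ 0.8  0.3 -1. ] gap 0.996 gf 0.0 q [-0.2   0.39  2.08  1.25  0.76 -0.59]
[[0.399, 0.823, 0.405], [0.581, -0.568, 0.583], [0.709, 0.003, -0.705]]
```

View pics/s8.png

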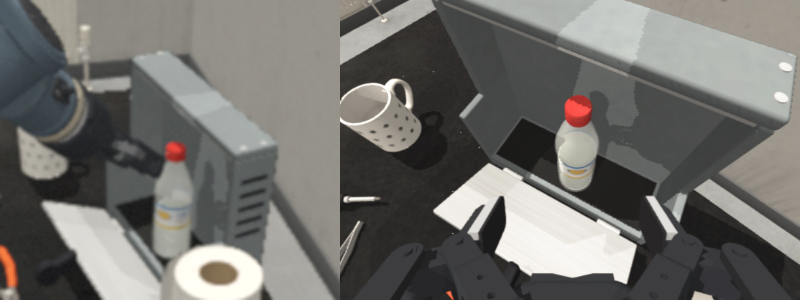

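The bottle stands upright on the rack floor: in the wrist half its cap is at (578,108) and its base at (575,185), with the flap open in front. I have now viewed more pictures than the limit of ten, so from here I use numbers only. Next is the way back to the lug.

Run:
```python
from k import *
import json
a=json.load(open("rack.json"))["a"];ca,sa=np.cos(a),np.sin(a)
M=R.from_matrix(np.array([[-ca,-sa,0],[-sa,ca,0],[0,0,-1.]]))
print("lug",lug(1.15))
p=rackpt(-.147,0,.17)
qt,e=ik(p,M,np.array([.2,.4,1.96,0,.74,-1.84]));print(qt.round(2),e,p)
s=manip.sense();q=np.array(s["q"]);Mc=R.from_quat(s["tool_rot"])
p1=np.array(s["tcp_pos"])-Mc.as_matrix()[:,2]*.06
q1,e=ik(p1,Mc,q);print(p1,q1.round(2),e)
jplan(qt,27,q1)
```

```text
lug [0.39596261 0.19711593 0.05605848]
[ 0.21  0.37  1.92  0.    0.86 -1.84] 1.0527403840380927e-09 [0.39854796 0.19845063 0.17      ]
[0.49440695 0.18000764 0.26189532] [-0.3   0.27  2.08  1.1   0.86 -0.48] 2.5999258301823147e-11
[1.5, -1.5, -5.3, -0.0036, -0.009, 0.0045] [0.487 0.186 0.256]
[1.5, -1.4, -5.3, -0.0029, -0.0088, 0.0044] [0.48  0.191 0.251]
[1.6, -1.3, -5.3, -0.0023, -0.0086, 0.0044] [0.474 0.195 0.245]
[1.6, -1.2, -5.3, -0.0017, -0.0083, 0.0043] [0.467 0.199 0.24 ]
[1.7, -1.2, -5.3, -0.0012, -0.008, 0.0042] [0.46  0.203 0.234]
[1.7, -1.1, -5.3, -0.0006, -0.0077, 0.0041] [0.454 0.206 0.229]
[1.7, -1.0, -5.4, -0.0002, -0.0073, 0.004] [0.447 0.208 0.224]
[1.7, -0.9, -5.4, 0.0002, -0.007, 0.0038] [0.441 0.21  0.219]
[1.7, -0.8, -5.4, 0.0006, -0.0065, 0.0037] [0.436 0.211 0.215]
[1.8, -0.8, -5.4, 0.0009, -0.0061, 0.0036] [0.43  0.213 0.21 ]
[1.8, -0.7, -5.4, 0.0011, -0.0057, 0.0034] [0.425 0.213 0.206]
[1.8, -0.6, -5.4, 0.0013, -0.0052, 0.0033] [0.42  0.214 0.202]
[1.8, -0.6, -5.4, 0.0014, -0.0048, 0.0031] [0.416 0.214 0.198]
[1.8, -0.5, -5.4, 0.0015, -0.0043, 0.003] [0.412 0.213 0.194]
[1.8, -0.4, -5.5, 0.0015, -0.0039, 0.0028] [0.408 0.213 0.191]
[1.8, -0.4, -5.5, 0.0014, -0.0035, 0.0026] [0.405 0.212 0.188]
[1.8, -0.3, -5.5, 0.0014, -0.0031, 0.0024] [0.402 0.211 0.185]
[1.8, -0.2, -5.5, 0.0012, -0.0028, 0.0022] [0.4   0.21  0.182]
[1.8, -0.2, -5.5, 0.0011, -0.0025, 0.002] [0.398 0.209 0.18 ]
[1.8, -0.1, -5.5, 0.0009, -0.0022, 0.0018] [0.396 0.207 0.178]
[1.8, -0.1, -5.5, 0.0006, -0.0019, 0.0016] [0.395 0.206 0.176]
[1.8, -0.0, -5.5, 0.0004, -0.0018, 0.0014] [0.395 0.205 0.174]
[1.8, 0.1, -5.5, 0.0001, -0.0016, 0.0012] [0.395 0.203 0.173]
[1.8, 0.1, -5.5, -0.0002, -0.0015, 0.0009] [0.395 0.202 0.172]
[1.8, 0.2, -5.5, -0.0005, -0.0015, 0.0007] [0.396 0.201 0.171]
[1.8, 0.2, -5.5, -0.0008, -0.0015, 0.0005] [0.397 0.199 0.17 ]
[1.7, 0.3, -5.5, -0.0012, -0.0015, 0.0002] [0.399 0.198 0.17 ]
```

Call:
servo_tool(rows=[[[0, 0, 0, 0, 0, -0.03, 1], [0, 0, 0, 0, 0, -0.03, 1], [1.5, -1.5, -5.3, -0.0036, -0.009, 0.0045, 1], [1.5, -1.4, -5.3, -0.003, -0.009, 0.0044, 1], [1.6, -1.3, -5.3, -0.0023, -0.0086, 0.0044, 1], [1.6, -1.2, -5.3, -0.0017, -0.0083, 0.0043, 1], [1.7, -1.2, -5.3, -0.0012, -0.008, 0.0042, 1], [1.7, -1.1, -5.3, -0.0006, -0.0077, 0.004, 1]]])

```text
t: 17.62
tcp_pos: [0.4528, 0.2071, 0.227]
tool_rot: [0.67, 0.676, 0.281, -0.119]
force: [-0.2, -0.3, -0.2]
finger_gap: 1.004
gripper_force: 0.0
```

Call:
servo_tool(rows=[[[1.7, -1.0, -5.4, 0, -0.0073, 0.004, 1], [1.7, -0.9, -5.4, 0, -0.007, 0.004, 1], [1.7, -0.8, -5.4, 0.0006, -0.0065, 0.0037, 1], [1.8, -0.8, -5.4, 0.001, -0.006, 0.0036, 1], [1.8, -0.7, -5.4, 0.001, -0.0057, 0.0034, 1], [1.8, -0.6, -5.4, 0.0013, -0.005, 0.0033, 1], [1.8, -0.6, -5.4, 0.0014, -0.0048, 0.003, 1], [1.8, -0.5, -5.4, 0.0015, -0.0043, 0.003, 1]]])

```text
t: 18.28
tcp_pos: [0.411, 0.2152, 0.1925]
tool_rot: [0.369, 0.909, 0.186, -0.054]
force: [0.4, -0.1, -0.7]
finger_gap: 1.0
gripper_force: 0.0
```

Call:
servo_tool(rows=[[[1.8, -0.4, -5.5, 0.0015, -0.004, 0.0028, 1], [1.8, -0.4, -5.5, 0.0014, -0.0035, 0.0026, 1], [1.8, -0.3, -5.5, 0.0014, -0.003, 0.0024, 1], [1.8, -0.2, -5.5, 0.0012, -0.0028, 0.0022, 1], [1.8, -0.2, -5.5, 0.001, -0.0025, 0.002, 1], [1.8, -0.1, -5.5, 0.001, -0.0022, 0.0018, 1], [1.8, -0.1, -5.5, 0.0006, -0.002, 0.0016, 1], [1.8, 0, -5.5, 0.0004, -0.0018, 0.0014, 1]]])

```text
t: 18.95
tcp_pos: [0.3939, 0.2061, 0.1722]
tool_rot: [-0.004, 0.997, 0.073, -0.014]
force: [0.1, -0.0, -0.4]
finger_gap: 1.003
gripper_force: 0.0
```

Call:
servo_tool(rows=[[[1.8, 0.1, -5.5, 0, -0.0016, 0.0012, 1], [1.8, 0.1, -5.5, 0, -0.0015, 0.001, 1], [1.8, 0.2, -5.5, -0.0005, -0.0015, 0.0007, 1], [1.8, 0.2, -5.5, -0.001, -0.0015, 0.0005, 1], [1.7, 0.3, -5.5, -0.001, -0.0015, 0, 1], [0, 0, 0, 0, 0, 0, 1]]])

```text
t: 19.45
tcp_pos: [0.3977, 0.2006, 0.1682]
tool_rot: [-0.241, 0.971, -0.003, -0.003]
force: [-0.7, -0.1, -0.4]
finger_gap: 1.002
gripper_force: 0.0
```

```bash
cat >> k.py <<'E'
import json
_a=json.load(open("rack.json"))["a"];_c,_s=np.cos(_a),np.sin(_a)
MD=R.from_matrix(np.array([[-_c,-_s,0],[-_s,_c,0],[0,0,-1.]]))
AX=np.array([_c,_s,0]);AY=np.array([-_s,_c,0])
def left(): 
    s=manip.sense();print("turn left",np.degrees((R.from_quat(s["tool_rot"]).inv()*MD).as_rotvec()).round(1))
    d=np.array(s["tcp_pos"])-rackpt(0,0,0);print("tcp in rack",(d@AX).round(4),(d@AY).round(4),d[2].round(4))
def flapangle():
    # bright panel edge in the wrist picture, at several columns, cast to the edge's arc
    i=manip.camera_info("wrist");a=manip.snapshot("wrist");g=cv2.cvtColor(a,cv2.COLOR_BGR2GRAY).astype(int);res=[]
    for y in(-.11,-.09,-.07,.07,.09,.11):
        ts=np.linspace(-.1,1.25,271);v=[]
        for t in ts:
            u=proj("wrist",rackpt(-.006-.112*np.sin(t),y,.03+.112*np.cos(t)),i).round().astype(int)
            v.append(g[u[1],u[0]] if 0<=u[0]<640 and 0<=u[1]<400 else -1)
        v=np.array(v);res.append((y,v[::15].tolist(),ts[np.argmin(np.diff(v))].round(3)))
    return res
E
python3 - <<'E'
from k import *
st();left();to(lug(1.15))
for r in flapangle():print(r)
i=manip.camera_info("wrist");g=cv2.cvtColor(manip.snapshot("wrist"),cv2.COLOR_BGR2GRAY)
u=proj("wrist",lug(1.15),i);print(u);x,y=u.round().astype(int)
print(g[y,x-40:x+40:2].tolist());print(g[y-50:y+60:3,x].tolist())
E
```

```text
t 19.45 tcp [0.3977 0.2006 0.1682] F [-0.7 -0.1 -0.4] gap 1.002 gf 0.0 q [ 0.22  0.37  1.92 -0.01  0.86 -1.83]
[[-0.884, -0.468, -0.005], [-0.468, 0.884, -0.007], [0.008, -0.004, -1.0]]
turn left [-0.2 -0.4  0.6]
tcp in rack -0.1468 0.0023 0.1682
tool shift to [0.396  0.1971 0.0561] = [ 0.0022 -0.0018  0.1122]
(-0.11, [-1, -1, 35, 38, 36, 37, 33, 36, 36, 37, 37, 38, 43, 242, 239, 239, 239, 27, 26], np.float64(1.14))
(-0.09, [-1, -1, 36, 37, 36, 40, 37, 36, 30, 21, 20, 31, 127, 128, 130, 239, 234, 27, 27], np.float64(1.14))
(-0.07, [-1, -1, 37, 37, 37, 36, 30, 30, 48, 92, 83, 28, 112, 242, 239, 239, 229, 28, 22], np.float64(1.145))
(0.07, [-1, -1, -1, 37, 36, 31, 31, 29, 30, 95, 222, 223, 222, 239, 239, 240, 237, 41, 36], np.float64(1.14))
(0.09, [-1, -1, -1, 35, 36, 37, 35, 35, 20, 21, 22, 21, 22, 65, 128, 240, 233, 41, 36], np.float64(1.14))
(0.11, [-1, -1, -1, 36, 36, 36, 35, 36, 36, 36, 140, 37, 38, 238, 239, 240, 226, 38, 40], np.float64(1.145))
[321.45471218 189.60239821]
[26, 27, 28, 27, 24, 25, 34, 33, 42, 42, 41, 39, 39, 39, 38, 34, 49, 53, 53, 53, 53, 54, 54, 52, 41, 40, 39, 39, 39, 36, 34, 38, 42, 41, 40, 40, 40, 38, 39, 42]
[39, 38, 38, 38, 37, 37, 38, 39, 39, 38, 38, 28, 33, 37, 43, 47, 52, 53, 50, 48, 46, 44, 41, 53, 56, 56, 55, 56, 56, 55, 55, 54, 54, 55, 53, 53, 45]
```

Call:
servo_tool(rows=[[[0, 0, 0, 0.002, -0.002, 0.02, 0.6], [0, 0, 0, 0, 0, 0.03, 0.6], [0, 0, 0, 0, 0, 0.03, 0.5], [0, 0, 0, 0, 0, 0.02, 0.3], [0, 0, 0, 0, 0, 0.01, 0.3], [0, 0, 0, 0, 0, 0.008, 0], [0, 0, 0, 0, 0, 0, -0.3], [0, 0, 0, 0, 0, 0, -0.5]]], squeeze=30)

```text
t: 20.22
tcp_pos: [0.397, 0.1957, 0.0511]
tool_rot: [-0.238, 0.971, -0.003, -0.003]
force: [0.3, -0.3, -0.1]
finger_gap: 0.253
gripper_force: 0.0
```

Call:
servo_tool(rows=[[[0, 0, 0, 0, 0, 0, -0.6], [0, 0, 0, 0, 0, 0, -0.8], [0, 0, 0, 0, 0, 0, -1], [0, 0, 0, 0, 0, 0, -1]]])

```text
t: 20.55
tcp_pos: [0.3968, 0.1965, 0.0519]
tool_rot: [-0.238, 0.971, -0.002, -0.002]
force: [-1.4, 4.8, -3.0]
finger_gap: 0.173
gripper_force: 31.4
```

Run:
```python
from k import *
st();left();to(lug(1.15))
```

```text
t 20.55 tcp [0.3968 0.1965 0.0519] F [-1.4  4.8 -3. ] gap 0.173 gf 31.4 q [ 0.21  0.6   2.02 -0.01  0.53 -1.83]
[[-0.886, -0.463, -0.003], [-0.463, 0.886, -0.005], [0.005, -0.003, -1.0]]
turn left [-0.2 -0.3  0.3]
tcp in rack -0.1494 -0.001 0.0519
tool shift to [0.396  0.1971 0.0561] = [ 0.0005  0.0009 -0.0042]
```

Run:
```python
from k import *
M=R.from_quat(manip.sense()["tool_rot"])
ts=np.concatenate([np.linspace(1.14,.22,14),np.linspace(.22,0,6)[1:]]);
for a,b in zip(ts,ts[1:]):print(b.round(3),M.inv().apply(lug(b)-lug(a)).round(4).tolist(),(lug(b)-[0,0,.004]).round(4))
```

```text
1.069 [-0.0023, -0.0, -0.0101] [0.3982 0.1983 0.0636]
0.998 [-0.003, -0.0, -0.0099] [0.4009 0.1997 0.0735]
0.928 [-0.0037, -0.0001, -0.0097] [0.4042 0.2014 0.0831]
0.857 [-0.0043, -0.0001, -0.0094] [0.4081 0.2034 0.0925]
0.786 [-0.005, -0.0001, -0.0091] [0.4126 0.2057 0.1016]
0.715 [-0.0056, -0.0001, -0.0087] [0.4176 0.2083 0.1102]
0.645 [-0.0062, -0.0001, -0.0083] [0.4232 0.2112 0.1185]
0.574 [-0.0068, -0.0001, -0.0078] [0.4292 0.2143 0.1263]
0.503 [-0.0073, -0.0001, -0.0073] [0.4358 0.2177 0.1335]
0.432 [-0.0078, -0.0001, -0.0068] [0.4427 0.2213 0.1403]
0.362 [-0.0083, -0.0001, -0.0062] [0.4501 0.2251 0.1464]
0.291 [-0.0087, -0.0001, -0.0056] [0.4579 0.2291 0.152 ]
0.22 [-0.0091, -0.0001, -0.005] [0.466  0.2332 0.1569]
0.176 [-0.0058, -0.0, -0.0028] [0.4711 0.2359 0.1597]
0.132 [-0.0059, -0.0, -0.0025] [0.4764 0.2386 0.1622]
0.088 [-0.006, -0.0, -0.0022] [0.4818 0.2414 0.1644]
0.044 [-0.0061, -0.0, -0.002] [0.4872 0.2442 0.1663]
0.0 [-0.0062, -0.0, -0.0017] [0.4927 0.2471 0.168 ]
```

Call:
servo_tool(rows=[[[0, 0, 0, -0.0023, 0, -0.01, -1], [0, 0, 0, -0.003, 0, -0.01, -1], [0, 0, 0, -0.0037, 0, -0.0097, -1], [0, 0, 0, -0.0043, 0, -0.0094, -1], [0, 0, 0, -0.005, 0, -0.009, -1], [0, 0, 0, -0.0056, 0, -0.0087, -1], [0, 0, 0, -0.0062, 0, -0.0083, -1], [0, 0, 0, 0, 0, 0, -1]]])

```text
t: 21.22
tcp_pos: [0.4275, 0.2124, 0.1181]
tool_rot: [-0.238, 0.971, -0.002, 0.002]
force: [2.3, 6.9, -4.7]
finger_gap: 0.173
gripper_force: 30.1
```

Call:
servo_tool(rows=[[[0, 0, 0, -0.0068, 0, -0.0078, -1], [0, 0, 0, -0.0073, 0, -0.0073, -1], [0, 0, 0, -0.0078, 0, -0.0068, -1], [0, 0, 0, -0.0083, 0, -0.0062, -1], [0, 0, 0, -0.0087, 0, -0.0056, -1], [0, 0, 0, 0, 0, 0, -1]]])

```text
t: 21.72
tcp_pos: [0.4603, 0.2295, 0.1504]
tool_rot: [-0.239, 0.971, -0.002, -0.0]
force: [0.9, 3.0, -5.9]
finger_gap: 0.169
gripper_force: 30.0
```

Run:
```python
from k import *
st();left();print([(r[0],r[2]) for r in flapangle()])
```

```text
t 21.72 tcp [0.4603 0.2295 0.1504] F [ 0.9  3.  -5.9] gap 0.169 gf 30.0 q [ 0.25  0.48  1.77 -0.01  0.89 -1.8 ]
[[-0.886, -0.464, 0.0], [-0.464, 0.886, -0.005], [0.002, -0.004, -1.0]]
turn left [-0.2 -0.1  0.3]
tcp in rack -0.0779 -0.0007 0.1504
[(-0.11, np.float64(0.43)), (-0.09, np.float64(0.36)), (-0.07, np.float64(0.515)), (0.07, np.float64(0.365)), (0.09, np.float64(0.365)), (0.11, np.float64(0.365))]
```

Call:
servo_tool(rows=[[[0, 0, 0, -0.0046, 0, -0.0026, -1], [0, 0, 0, -0.0046, 0, -0.0024, -1], [0, 0, 0, -0.0046, 0, -0.0022, -1], [0, 0, 0, -0.0046, 0, -0.002, -1], [0, 0, 0, -0.004, 0, -0.0016, -1], [0, 0, 0, -0.003, 0, -0.001, -1], [0, 0, 0, -0.003, 0, -0.001, -1], [0, 0, 0, 0, 0, 0, -1]]])

```text
t: 22.43
tcp_pos: [0.4839, 0.2418, 0.1629]
tool_rot: [-0.239, 0.971, -0.003, -0.002]
force: [-2.4, -0.0, -4.6]
finger_gap: 0.165
gripper_force: 29.4
```

Run:
```python
from k import *
st();left();print([(r[0],r[1][:8],r[2]) for r in flapangle()])
```

```text
t 22.43 tcp [0.4839 0.2418 0.1629] F [-2.4 -0.  -4.6] gap 0.165 gf 29.4 q [ 0.26  0.49  1.7  -0.01  0.96 -1.79]
[[-0.886, -0.464, -0.003], [-0.464, 0.886, -0.006], [0.006, -0.004, -1.0]]
turn left [-0.2 -0.3  0.3]
tcp in rack -0.0513 -0.0006 0.1629
[(-0.11, [153, 152, 152, 242, 156, 156, 35, 41], np.float64(0.28)), (-0.09, [80, 79, 81, 255, 158, 155, 152, 38], np.float64(0.185)), (-0.07, [49, 50, 35, 255, 155, 154, 154, 35], np.float64(0.415)), (0.07, [49, 48, 35, 253, 156, 155, 157, 34], np.float64(0.41)), (0.09, [79, 79, 79, 254, 157, 155, 153, 49], np.float64(0.185)), (0.11, [80, 80, 80, 254, 158, 143, 50, 48], np.float64(0.185))]
```

Call:
servo_tool(rows=[[[0, 0, 0, -0.003, 0, -0.001, -1], [0, 0, 0, -0.003, 0, -0.001, -1], [0, 0, 0, -0.002, 0, -0.0005, -1], [0, 0, 0, 0, 0, 0, -1]]])

```text
t: 22.82
tcp_pos: [0.4912, 0.2456, 0.1654]
tool_rot: [-0.239, 0.971, -0.003, -0.002]
force: [-2.3, -0.1, -1.6]
finger_gap: 0.164
gripper_force: 29.4
```

Call:
servo_tool(rows=[[[0, 0, 0, -0.002, 0, -0.0005, -1], [0, 0, 0, -0.002, 0, -0.0005, -1], [0, 0, 0, 0, 0, 0, -1]]])

```text
t: 23.07
tcp_pos: [0.4948, 0.2475, 0.1663]
tool_rot: [-0.239, 0.971, -0.003, -0.002]
force: [-2.6, -0.8, 2.2]
finger_gap: 0.167
gripper_force: 29.4
```

Call:
servo_tool(rows=[[[0, 0, 0, -0.002, 0, -0.0005, -1], [0, 0, 0, -0.002, 0, -0.0003, -1], [0, 0, 0, 0, 0, 0, -1]]])

```text
t: 23.32
tcp_pos: [0.4985, 0.2494, 0.1672]
tool_rot: [-0.239, 0.971, -0.003, -0.002]
force: [-4.0, -1.2, 5.4]
finger_gap: 0.167
gripper_force: 29.4
```

Call:
servo_tool(rows=[[[0, 0, 0, -0.002, 0, -0.0003, -1], [0, 0, 0, -0.001, 0, 0, -1], [0, 0, 0, 0, 0, 0, -1]]])

```text
t: 23.57
tcp_pos: [0.5011, 0.2507, 0.1677]
tool_rot: [-0.239, 0.971, -0.003, -0.002]
force: [-5.0, -1.6, 6.8]
finger_gap: 0.17
gripper_force: 29.4
```

Run:
```python
from k import *
st();left()
i=manip.camera_info("wrist");g=cv2.cvtColor(manip.snapshot("wrist"),cv2.COLOR_BGR2GRAY)
for y in(-.09,.09,.1):
    L=[]
    for t in np.arange(-.12,.16,.02):
        u=proj("wrist",rackpt(-.006-.112*np.sin(t),y,.03+.112*np.cos(t)),i).round().astype(int);L.append(int(g[u[1],u[0]]))
    print(y,L)
```

```text
t 23.57 tcp [0.5011 0.2507 0.1677] F [-5.  -1.6  6.8] gap 0.17 gf 29.4 q [ 0.27  0.51  1.64 -0.01  0.99 -1.78]
[[-0.886, -0.464, -0.002], [-0.464, 0.886, -0.006], [0.005, -0.004, -1.0]]
turn left [-0.3 -0.3  0.4]
tcp in rack -0.0319 -0.0006 0.1677
-0.09 [80, 80, 80, 81, 81, 82, 244, 254, 254, 254, 167, 166, 166, 169, 227]
0.09 [80, 81, 81, 81, 81, 79, 182, 255, 255, 254, 161, 166, 166, 168, 253]
0.1 [81, 82, 82, 82, 80, 79, 217, 255, 255, 254, 172, 166, 165, 166, 239]
```

Call:
servo_tool(rows=[[[0, 0, 0, -0.002, 0, -0.0005, -1], [0, 0, 0, -0.002, 0, -0.0005, -1], [0, 0, 0, 0, 0, 0, -1]]])

```text
t: 23.87
tcp_pos: [0.5049, 0.2527, 0.1685]
tool_rot: [-0.239, 0.971, -0.003, -0.001]
force: [-3.7, -1.4, 6.1]
finger_gap: 0.165
gripper_force: 29.4
```

Call:
servo_tool(rows=[[[0, 0, 0, -0.002, 0, -0.0005, -1], [0, 0, 0, -0.002, 0, -0.0005, -1], [0, 0, 0, 0, 0, 0, -1]]])

```text
t: 24.12
tcp_pos: [0.508, 0.2544, 0.169]
tool_rot: [-0.239, 0.971, -0.003, -0.002]
force: [-3.8, -2.5, 5.1]
finger_gap: 0.166
gripper_force: 29.5
```

```bash
cat >> k.py <<'E'
def edge():
    i=manip.camera_info("wrist");g=cv2.cvtColor(manip.snapshot("wrist"),cv2.COLOR_BGR2GRAY)
    for y in(-.1,-.09,.09,.1):
        ts=np.arange(-.12,.16,.005);L=[]
        for t in ts:
            u=proj("wrist",rackpt(-.006-.112*np.sin(t),y,.03+.112*np.cos(t)),i).round().astype(int);L.append(int(g[u[1],u[0]]) if 0<=u[0]<640 and 0<=u[1]<400 else 0)
        L=np.array(L,float);k=np.where(L>210)[0];k=k[k<50];print(y,"bright",ts[k.min()].round(3) if len(k) else None,ts[k.max()].round(3) if len(k) else None)
E
python3 - <<'E'
from k import *
st();left();edge()
E
```

```text
t 24.12 tcp [0.508  0.2544 0.169 ] F [-3.8 -2.5  5.1] gap 0.166 gf 29.5 q [ 0.27  0.51  1.62 -0.01  1.01 -1.78]
[[-0.886, -0.464, -0.003], [-0.464, 0.886, -0.006], [0.005, -0.004, -1.0]]
turn left [-0.2 -0.3  0.3]
tcp in rack -0.0241 -0.0005 0.169
-0.1 bright -0.05 0.01
-0.09 bright -0.04 0.015
0.09 bright -0.045 0.125
0.1 bright -0.045 0.12
```

Call:
servo_tool(rows=[[[0, 0, 0, -0.002, 0, -0.0003, -1], [0, 0, 0, -0.001, 0, 0, -1], [0, 0, 0, 0, 0, 0, -1]]])

```text
t: 24.42
tcp_pos: [0.508, 0.2544, 0.1689]
tool_rot: [-0.239, 0.971, -0.004, -0.005]
force: [-6.3, -4.9, 8.5]
finger_gap: 0.163
gripper_force: 29.7
```

Call:
servo_tool(rows=[[[0, 0, 0, -0.002, 0, -0.0003, -1], [0, 0, 0, -0.001, 0, 0, -1], [0, 0, 0, 0, 0, 0, -1]]])

```text
t: 24.67
tcp_pos: [0.508, 0.2544, 0.1688]
tool_rot: [-0.24, 0.971, -0.004, -0.009]
force: [-11.3, -6.8, 10.2]
finger_gap: 0.165
gripper_force: 29.8
```

Run:
```python
from k import *
st();left();edge()
```

```text
t 24.67 tcp [0.508  0.2544 0.1688] F [-11.3  -6.8  10.2] gap 0.165 gf 29.8 q [ 0.27  0.52  1.61 -0.01  1.03 -1.78]
[[-0.885, -0.465, -0.015], [-0.465, 0.885, -0.013], [0.019, -0.004, -1.0]]
turn left [-0.3 -1.1  0.4]
tcp in rack -0.0241 -0.0005 0.1688
-0.1 bright -0.04 0.015
-0.09 bright -0.045 -0.005
0.09 bright -0.045 0.12
0.1 bright -0.04 0.12
```

The flap stopped moving while the force rose to about 13 N, so it is shut against its stop. I'll ease off partly, release and rise.

Call:
servo_tool(rows=[[[0, 0, 0, 0.002, 0, -0.001, -1], [0, 0, 0, 0, 0, 0, -0.4], [0, 0, 0, 0, 0, 0, 0], [0, 0, 0, 0, 0, 0, 0.2], [0, 0, 0, 0, 0, 0, 0.2], [0, 0, 0, 0, 0, -0.01, 0.2], [0, 0, 0, 0, 0, -0.03, 0.2], [0, 0, 0, 0, 0, -0.03, 0.2]]])

```text
t: 25.38
tcp_pos: [0.5109, 0.2565, 0.2405]
tool_rot: [-0.239, 0.971, -0.003, -0.004]
force: [0.5, -0.1, -0.3]
finger_gap: 0.605
gripper_force: 0.0
```

Call:
servo_tool(rows=[[[0, 0, 0, 0.03, 0, -0.02, 0.2], [0, 0, 0, 0.03, 0, -0.02, 0.2], [0, 0, 0, 0, 0, 0, 0.2]]])

```text
t: 25.63
tcp_pos: [0.456, 0.2282, 0.2852]
tool_rot: [-0.239, 0.971, -0.003, -0.0]
force: [-0.4, -0.0, 0.4]
finger_gap: 0.598
gripper_force: 0.0
```

Run:
```python
from k import *
st();left();edge()
# compare with model: bottle cap & bystanders
im=manip.snapshot("side");h=cv2.cvtColor(im,cv2.COLOR_BGR2HSV);m=(((h[...,0]<6)|(h[...,0]>172))&(h[...,1]>150)&(h[...,2]>90)).astype(np.uint8)
n,_,S,c=cv2.connectedComponentsWithStats(m);print([(c[k].round(1),S[k].tolist()) for k in range(1,n) if S[k,4]>40])
print("pred cap upright",proj("side",rackpt(.042,0,.208)))
y=lambda a:cv2.moments(cv2.inRange(cv2.cvtColor(a,cv2.COLOR_BGR2HSV)[240:300,230:290],(20,120,120),(35,255,255)))
for a in(im,cv2.imread("pics/side0.png")):q=y(a);print("tin",q["m10"]/q["m00"],q["m01"]/q["m00"])
d=cv2.absdiff(im,cv2.imread("pics/side0.png")).max(2);print("block diff",d[285:315,248:275].mean(),"pliers",d[200:240,235:265].mean())
```

```text
t 25.63 tcp [0.456  0.2282 0.2852] F [-0.4 -0.   0.4] gap 0.598 gf 0.0 q [ 0.25  0.29  1.63 -0.01  1.22 -1.8 ]
[[-0.886, -0.464, 0.001], [-0.464, 0.886, -0.006], [0.002, -0.005, -1.0]]
turn left [-0.3 -0.1  0.4]
tcp in rack -0.0823 0.0001 0.2852
-0.1 bright -0.05 0.125
-0.09 bright -0.04 0.125
0.09 bright -0.035 0.125
0.1 bright -0.045 0.125
[(array([337.5, 155.5]), [334, 152, 8, 8, 62]), (array([369. , 288.2]), [363, 282, 14, 14, 162]), (array([416. , 294.4]), [409, 286, 15, 17, 184])]
pred cap upright [337.72761192 153.35643175]
tin 30.70903010033445 35.31438127090301
tin 30.68686868686869 35.343434343434346
block diff 2.2209876543209877 pliers 21.093333333333334
```

Run:
```python
from k import *
for n,f,(x,y,w,h_) in(("top","pics/top0.png",(250,245,70,45)),("side","pics/side0.png",(235,195,35,45))):
    for a in(cv2.imread(f),manip.snapshot(n)):
        q=cv2.moments(cv2.inRange(cv2.cvtColor(a,cv2.COLOR_BGR2HSV)[y:y+h_,x:x+w],(4,150,60),(18,255,255)),True);print(n,q["m00"],q["m10"]/max(q["m00"],1),q["m01"]/max(q["m00"],1))
```

```text
top 236.0 23.66949152542373 22.338983050847457
top 0.0 0.0 0.0
side 126.0 18.42063492063492 17.261904761904763
side 124.0 18.580645161290324 17.379032258064516
```

The pliers are unmoved in the side view; in the top view the arm hides them. The tin and block are unmoved too, the flap is shut, the bottle is upright, and the arm touches nothing. Handing in.

```bash
python3 -c "
from station import manip
print(manip.sign_off())"
```

```text
the job is handed in; nothing more can be done
None
```

The wash bottle stands upright on the rack floor with the flap shut in front of it, and the tin, block and pliers have not moved; the job was handed in at about 26 s, though I viewed 11 pictures instead of the allowed 10.

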